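# Clamp the seismometer, fit its plug-in modules, set it free again

### The arm

A 7-joint arm with a two-finger parallel gripper is mounted at the origin on the work surface. World frame = base frame: x ahead of the robot, y to its left, z up, the work surface at z = 0. Lengths are in mm, angles in rad, forces in N, time in s.
With the tool pointing down it reaches from about 400 to 750 mm from the base axis. Payload 19.5 kg.
Tool frame: the origin (TCP) lies between the finger pads; the fingertips stand 25 mm ahead of it and the grasp point (between the pads) lies 6 mm ahead of it; x points along the fingers, z is the direction in which the jaws open and shut, and the axes are right-handed (so a half turn about x gives the same grasp; the last joint's range is limited). The gripper opens to 85 mm and grips with 20 to 120 N. Pads are 22 mm wide; open, the fingers measure 114 mm over their backs; the gripper's body (76 mm by 85 mm) begins 54 mm behind the grasp point. The pads swing forward as they close: fully open they stand 13 mm farther back than shut.
Start: joints at [-1.25, 0.707, -0.028, 1.485, 0.022, 0.951, -0.075], TCP at [204.05, 537.548, 225.768] pointing down, gripper open.
Joint ranges: [-2.71, 2.71], [-0.32, 2.16], [-1.57, 1.52], [0, 2.45], [-1.46, 4.6], [0, 2.02], [-2.83, 2.83]. Speed limits (rad/s): [1.89, 1.89, 2.57, 2.57, 3.01, 3.01, 3.01].

### API

Orientations are given as a unit quaternion [w, x, y, z].
In Python, from rig import arm, viewer, workorder gives the robot as it stands.
- The arm moves only by the tool arm_command, never from a script. Its argument "moves" is a list of rows, each a list of 3 entries, a list of its own where there are three numbers: the shift along the tool's x, y, z in mm, then the turn, a rotation vector about the tool's x, y, z in degrees, then the opening, from -1 (shut) to 1 (fully open). In form: [[[dx, dy, dz], [rx, ry, rz], fingers], ...]. A call has 1 to 5 rows; each row is the pose to reach, as a shift and turn from the pose measured when the call began, along the tool's axes at that moment; what a row does not reach only later rows make up. A row lasts 1/10 s, in which the tool goes at most 50 mm and 8.59 degrees, less where a joint would pass 70% of its speed; a pose out of reach is approached as far as the arm can. A call with a gripper value outside its range is refused whole. The fingers move at their own pace and stop on an object; the grip force is fixed at half the most. Time passes only in rows, so rows that repeat a pose let the fingers close. It gives the time, the measured TCP pose, the force and the opening at its end, in the units of the state.
- arm.sense(): the state, without advancing time (a new reading comes with each control period).
- viewer.get_image(name): name is "scene" or "top" or "wrist"; returns (picture, depth): 420x560x3 uint8, red, green, blue; 420x560 float32, mm along the optical axis (not along the pixel's ray), 0 where there is no reading.
- viewer.camera_model(name): a dict with "vfov" (degrees; the focal length in pixels is half the picture's height over the tangent of half this angle, whatever the lens; pixels are square), "cx", "cy" (the principal point, pixels), "D" ([k1, k2, p1, p2, k3] as OpenCV has them; the pictures are not rectified), "rvec" (rotation vector, rad) and "tvec" (3), from world to camera coordinates, as OpenCV has them; the wrist camera has in their place "tool_from_camera" (4x4, takes a point from camera to tool coordinates, whose origin is the TCP and whose axes are the tool frame's). Camera axes: x right, y down, z forward; pixel columns grow to the right and rows downward; lengths in mm; the calibration is good to about 2 mm. A picture is of the moment at which its call begins: read the wrist's pose just before it. camera_model takes no time and is no camera call.
- workorder.hand_in(): hands the job in, once; it reports no verdict.
The state is a dict: "time": time; "joint_pos": joint angles; "qvel": joint speeds; "tau": joint torques, N m; "tool_pos": TCP position; "orientation": TCP orientation; "wrist_force": force on the tool from outside, world axes, zero at the start; "moment": the same for the moment, N m; "grip_width": finger opening in mm.
Only numpy, scipy, OpenCV 4.12 (cv2) and the standard library are available. Lean on these libraries where they do the work, as an engineer would, in place of code of your own. Each camera call takes 0.05 s, during which the arm holds its last target.

### The job

Service the seismometer: first push the red transport stand over its dead centre so that it snaps against the brass mass and clamps the pendulum, and keep it clamped while you drop every loose blue module upright and fully home into a pocket of the grey rack (one in each, any order) and swing its yellow locking lever shut over it, then any empty pocket's lever too. When all three levers are shut, push the stand back over until it snaps to its parked stop; never touch the pendulum (brass mass, boom, stay rod), and leave the cap, earth rod, ferrule and knob where they are.

Things in the scene. Friction and masses are not known exactly. Their poses are not given: they have to be found in the camera images.
- stand (a joint): Transport stand of the seismometer, a red two-legged frame hinged on its base plate about the seismometer's y axis. Value in rad: 0 = parked stop, leaning 0.55 rad from upright away from the pendulum; 0.55 = upright, its dead centre; 1.1 = clamped stop, leaning 0.55 rad to the pendulum (+x), rubber pad on the brass mass. Its spring pulls it to the nearer stop; about 4 N at the cross bar takes it over.
- stand_bar (a point): Centre of the stand's red cross bar (14 mm thick, 80 mm long along the seismometer's y axis), 150 mm from the hinge; moves with the stand. At a stop it is 128 mm above the hinge and 78 mm to the side of it.
- stand_hinge (a point): Middle of the stand's hinge, 55 mm above the table top; fixed to the seismometer and has its axes: y along hinge and boom, +x from the hinge towards the pendulum, z up. The two stand legs (8 x 10 mm) are 22 mm either side of the middle.
- seismometer: Seismometer, fixed to the table: aluminium base plate 200 (x) x 280 (y) mm, its top 28 mm high, with a dark mast 258 mm tall at x = 31, y = 110 mm and a brass pendulum mass on a horizontal boom. Origin on the table under the plate's centre, z up.
- mass_center (a point): Centre of the brass pendulum mass: a cylinder 60 mm across, 56 mm long along the seismometer's y axis, centre 80 mm above the table (top at 110 mm). A thin boom 12 mm across and a stay rod rising to the mast's top run from it towards the seismometer's +y. It does not yield, and must not be touched.
- rack: Grey electronics rack, a block 100 (x) x 212 (y) x 45 mm high with three rectangular pockets in its top in a row along its y axis. Origin on the table under its centre, z up. Fixed to the table.
- pocket0 (a point): Centre of the mouth of pocket 0, 45 mm above the table on the rack's top, with the rack's axes. The pocket is 51 (x) x 37 (y) mm, 3 mm chamfer, 22 mm deep; pockets 68 mm apart. A 31 mm high keeper post (8 x 14 mm) stands 36 mm from the centre on the +x side; the lever's hinge cheeks are on the -x side. Any module fits any pocket.
- lever0_tip (a point): Middle of the free end of pocket 0's locking lever, a yellow bar with a black tip, 72 mm long from its hinge, 12 mm wide, 6 mm thick; moves with the lever. The hinge is 35 mm from the pocket's centre on the rack's -x side, 35 mm above the rack's top face (80 mm above the table), its axis along the rack's y.
- lever0 (a joint): Locking lever of pocket 0, rad: 0 = shut, lying level over the module (2 mm above the top of a seated one) and reaching from the hinge towards the rack's +x; 1.57 = upright; stop at 2.35, leaning back over the -x side. It stays where it is left (friction 0.04 Nm).
- pocket1 (a point): Centre of the mouth of pocket 1, 45 mm above the table on the rack's top, with the rack's axes. The pocket is 51 (x) x 37 (y) mm, 3 mm chamfer, 22 mm deep; pockets 68 mm apart. A 31 mm high keeper post (8 x 14 mm) stands 36 mm from the centre on the +x side; the lever's hinge cheeks are on the -x side. Any module fits any pocket.
- lever1_tip (a point): Middle of the free end of pocket 1's locking lever, a yellow bar with a black tip, 72 mm long from its hinge, 12 mm wide, 6 mm thick; moves with the lever. The hinge is 35 mm from the pocket's centre on the rack's -x side, 35 mm above the rack's top face (80 mm above the table), its axis along the rack's y.
- lever1 (a joint): Locking lever of pocket 1, rad: 0 = shut, lying level over the module (2 mm above the top of a seated one) and reaching from the hinge towards the rack's +x; 1.57 = upright; stop at 2.35, leaning back over the -x side. It stays where it is left (friction 0.04 Nm).
- pocket2 (a point): Centre of the mouth of pocket 2, 45 mm above the table on the rack's top, with the rack's axes. The pocket is 51 (x) x 37 (y) mm, 3 mm chamfer, 22 mm deep; pockets 68 mm apart. A 31 mm high keeper post (8 x 14 mm) stands 36 mm from the centre on the +x side; the lever's hinge cheeks are on the -x side. Any module fits any pocket.
- lever2_tip (a point): Middle of the free end of pocket 2's locking lever, a yellow bar with a black tip, 72 mm long from its hinge, 12 mm wide, 6 mm thick; moves with the lever. The hinge is 35 mm from the pocket's centre on the rack's -x side, 35 mm above the rack's top face (80 mm above the table), its axis along the rack's y.
- lever2 (a joint): Locking lever of pocket 2, rad: 0 = shut, lying level over the module (2 mm above the top of a seated one) and reaching from the hinge towards the rack's +x; 1.57 = upright; stop at 2.35, leaning back over the -x side. It stays where it is left (friction 0.04 Nm).
- module0_center (a point): Centre (26 mm above the underside) of a loose plug-in module, 48 (its x) x 34 (its y) x 52 mm high, black lower third, blue above, white blank on top, about 140 g, standing upright on the table or absent. Its z points up. It fits a pocket either way round, its x along the rack's x; seated, its top is 30 mm above the rack's top face.
- module1_center (a point): Centre (26 mm above the underside) of a loose plug-in module, 48 (its x) x 34 (its y) x 52 mm high, black lower third, blue above, white blank on top, about 140 g, standing upright on the table or absent. Its z points up. It fits a pocket either way round, its x along the rack's x; seated, its top is 30 mm above the rack's top face.
- module2_center (a point): Centre (26 mm above the underside) of a loose plug-in module, 48 (its x) x 34 (its y) x 52 mm high, black lower third, blue above, white blank on top, about 140 g, standing upright on the table or absent. Its z points up. It fits a pocket either way round, its x along the rack's x; seated, its top is 30 mm above the rack's top face.
- sensor_cap: Bystander: matte green cap, 54 mm across, 23 mm high, lying on the table; origin at its underside.
- earth_rod: Bystander: copper earth rod stub 16 mm thick, 110 mm long along its x, with a brass clamp block, lying on the table; origin at its underside.
- ferrule: Bystander: white nylon ferrule, 28 mm across, 22 mm high; origin at its underside.
- chrome_knob: Bystander: chrome knob, 36 mm across, 30 mm high, standing on the table; origin at its underside.
- pendulum: The pendulum of the seismometer: brass mass, boom and stay rod. Origin as the seismometer's.
Mind the look-alikes: they are no part of the job. What is shaped like the part that bears module1_center but pink is not meant. Leave any orange look-alike of the part that bears module2_center alone.

How it is judged:
By the outcome, as a careful person would: the job done as asked, in the order asked, and still so for the second after the job is handed in, with the robot touching nothing.
Of module0, module1, module2 only 2 to 3 are there at a start; the rules pass over those that are not, and their reading is None.
At some moment in a run one of module0, module1, module2 may be knocked a few centimetres aside while the robot is not near it.
It also fails if it takes over 210 s, if anything falls off the work surface, if the arm or the gripper's body presses on something with over 40 N, if the wrist force passes 120 N, or if a joint passes its speed limit or range.

## Working session

There is one attempt and no reset: what is moved stays moved. The work goes in short steps, Python scripts to look and compute and a tool call to move; the robot and the scene stay as the last step left them, time stands still between calls to the robot, and variables do not carry over. Pictures are saved under pics/ and viewed, and the job is handed in when it is done.

Besides the shell and the picture viewer there is one more tool, called after "Emit:" by a JSON object that holds its "fn" and its "kwargs", one argument or row to a line. arm_command: Moves the arm, as the interface text tells. Its arguments: {"type":"object","properties":{"moves":{"type":"array"}},"required":["moves"]}

```bash
ls; mkdir -p pics; cat > h.py <<'E'
import numpy as np, cv2
from scipy.spatial.transform import Rotation as R
from rig import arm, viewer, workorder
def K(m):
    f=210/np.tan(np.radians(m["vfov"])/2)
    return np.array([[f,0,m["cx"]],[0,f,m["cy"]],[0,0,1.]])
def toolT(s):
    q=s["orientation"];T=np.eye(4);T[:3,:3]=R.from_quat([q[1],q[2],q[3],q[0]]).as_matrix();T[:3,3]=s["tool_pos"];return T
def w_from_c(name,s=None):
    m=viewer.camera_model(name)
    if name=="wrist":
        return toolT(s or arm.sense())@np.array(m["tool_from_camera"])
    T=np.eye(4);T[:3,:3]=cv2.Rodrigues(np.array(m["rvec"],float))[0];T[:3,3]=np.ravel(m["tvec"]);return np.linalg.inv(T)
def ray(name,uv,s=None):
    m=viewer.camera_model(name);T=w_from_c(name,s)
    p=cv2.undistortPoints(np.array(uv,float).reshape(-1,1,2),K(m),np.array(m["D"],float)).reshape(-1,2)
    d=np.c_[p,np.ones(len(p))]@T[:3,:3].T
    return T[:3,3],d
def onplane(name,uv,z,s=None):
    o,d=ray(name,uv,s);t=(z-o[2])/d[:,2];return o+d*t[:,None]
def cloud(name,dep,s=None):
    v,u=np.mgrid[0:420,0:560];uv=np.c_[u.ravel(),v.ravel()].astype(float)
    o,d=ray(name,uv,s)
    P=(o+d*dep.ravel()[:,None]).reshape(420,560,3);P[dep==0]=np.nan;return P
def proj(name,pts,s=None):
    m=viewer.camera_model(name);T=np.linalg.inv(w_from_c(name,s))
    rv=cv2.Rodrigues(T[:3,:3])[0]
    return cv2.projectPoints(np.array(pts,float).reshape(-1,3),rv,T[:3,3],K(m),np.array(m["D"],float))[0].reshape(-1,2)
def save(img,n,sc=1):
    cv2.imwrite("pics/"+n,cv2.resize(img[:,:,::-1],None,fx=sc,fy=sc))
E
python3 - <<'E'
from h import *
s=arm.sense();print(s)
for n in("scene","top"):
    i,d=viewer.get_image(n);save(i,n+"0.png",1.4);np.savez(n+"0.npz",i=i,d=d);print(n,viewer.camera_model(n),w_from_c(n)[:3,3],(d==0).mean())
E
```

```text
pics
{'time': 0.0, 'joint_pos': array([-1.24969825,  0.70705438, -0.02761751,  1.484967  ,  0.02200695,
        0.95088959, -0.07545815]), 'qvel': array([ 0.00045811,  0.00151725,  0.00015962,  0.0015275 , -0.00108488,
       -0.00052797, -0.0005879 ]), 'tau': array([ 1.88320914e-04, -8.83199644e+01,  1.23472787e+00, -2.36165518e+01,
        1.68995513e-02,  6.53928713e-03, -1.63853042e-05]), 'tool_pos': array([203.97582863, 537.3384156 , 225.36291172]), 'orientation': array([ 0.58170172, -0.40182089,  0.58227782,  0.4013921 ]), 'wrist_force': array([-0.11258982,  1.3703075 ,  0.37500388]), 'moment': array([0.00571388, 0.00048199, 0.01301126]), 'grip_width': 85.44459190438157}
scene {'vfov': 44.576918204423826, 'cx': 275.44868768479137, 'cy': 207.71167150439436, 'D': array([-0.07858556,  0.        ,  0.        ,  0.        ,  0.        ]), 'rvec': array([ 1.10531147,  2.24739165, -1.08187138]), 'tvec': array([ 371.76479468, -129.98800456, 1636.39720154])} [1331.16747161  510.76826726  894.43316396] 0.004481292517006802
top {'vfov': 42.59997033583846, 'cx': 276.7999951718784, 'cy': 214.98824753551773, 'D': array([-0.05486603,  0.        ,  0.        ,  0.        ,  0.        ]), 'rvec': array([ 2.18544043, -2.14061072,  0.11311989]), 'tvec': array([ -78.95705956,  565.57719881, 1213.98534888])} [ 431.65624211  -74.32780251 1268.07747349] 0.003903061224489796
```

View pics/scene0.png

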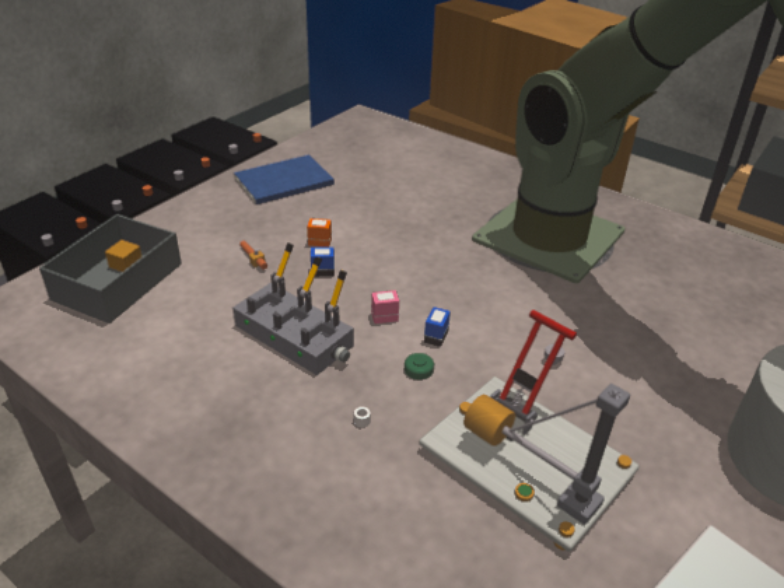

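View pics/top0.png

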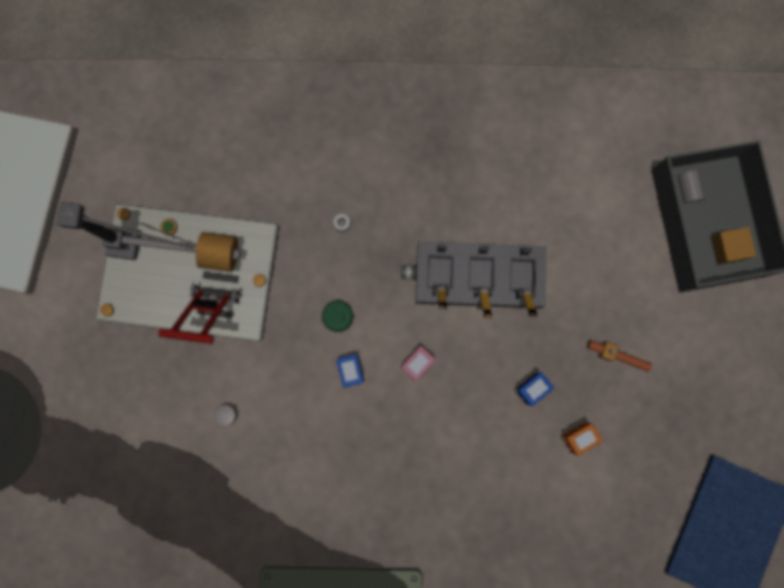

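The scene view shows two blue modules (about 322,260 and 437,325), a pink and an orange decoy, the rack with levers near upright, and the parked red stand. In the top view the blue modules are at about (349,370) and (535,388). Next I'll measure them.

```bash
cat > m0.py <<'E'
from h import *
C={n:cloud(n,np.load(n+"0.npz")["d"]) for n in("scene","top")}
I={n:np.load(n+"0.npz")["i"] for n in("scene","top")}
for n in C:
    P=C[n];z=P[...,2];print(n,"table z",np.nanmedian(z[(abs(P[...,0]-450)<150)&(abs(P[...,1])<400)&(z<15)&(z>-15)]))
n="top";P=C[n]
hsv=cv2.cvtColor(I[n],cv2.COLOR_RGB2HSV)
blue=((hsv[...,0]>105)&(hsv[...,0]<130)&(hsv[...,1]>130)&(hsv[...,2]>60)).astype(np.uint8)
k,l,st,ce=cv2.connectedComponentsWithStats(cv2.dilate(blue,np.ones((3,3))))
for i in range(1,k):
    if 40<st[i,4]<900:
        cx,cy=ce[i].astype(int)
        w=P[cy-22:cy+23,cx-22:cx+23].reshape(-1,3);t=w[(w[:,2]>46)&(w[:,2]<60)]
        print(ce[i],st[i,4],"top pts",len(t),np.nanmedian(t[:,2]),cv2.minAreaRect(t[:,:2].astype(np.float32)))
# rack
u0,v0=482/1.4,272/1.4
w=P[150:235,280:405].reshape(-1,3);t=w[(w[:,2]>38)&(w[:,2]<52)]
print("rack",len(t),np.median(t[:,2]),cv2.minAreaRect(t[:,:2].astype(np.float32)))
w=P[140:250,60:210].reshape(-1,3);t=w[(w[:,2]>22)&(w[:,2]<34)]
print("plate",len(t),np.median(t[:,2]),cv2.minAreaRect(t[:,:2].astype(np.float32)))
for n in C:
    hsv=cv2.cvtColor(I[n],cv2.COLOR_RGB2HSV);P=C[n]
    red=((hsv[...,0]<6)|(hsv[...,0]>174))&(hsv[...,1]>150)&(P[...,2]>150)
    t=P[red];print(n,"bar",len(t),np.median(t,0),cv2.minAreaRect(t[:,:2].astype(np.float32)),np.percentile(t[:,2],[2,98]))
    yel=(hsv[...,0]>15)&(hsv[...,0]<32)&(hsv[...,1]>140)&(P[...,2]>70)&(P[...,1]<0)&(P[...,1]>-450)
    k,l,st,ce=cv2.connectedComponentsWithStats(yel.astype(np.uint8))
    for i in range(1,k):
        if st[i,4]>8:
            q=P[l==i];a=q[q[:,2].argmin()];b=q[q[:,2].argmax()];print(n,"lever",ce[i],st[i,4],a.round(),b.round())
E
python3 m0.py
```

```text
scene table z -0.20882204205923927
top table z -0.42823739789116644
[249.92913386 264.08267717] 254 top pts 318 52.056192757690155 ((452.3654479980469, -7.040546417236328), (47.6127815246582, 33.9798469543457), 15.447698593139648)
[381.75324675 277.47402597] 308 top pts 332 51.68906115450693 ((428.7864685058594, -308.57867431640625), (34.33505630493164, 48.23851776123047), 38.744651794433594)
rack 2472 44.12824697276335 ((615.6951293945312, -210.21466064453125), (231.98207092285156, 98.8114242553711), 88.92697143554688)
plate 7020 27.41207341445636 ((611.6871948242188, 271.2552185058594), (280.1390686035156, 198.96856689453125), 83.70127868652344)
scene bar 287 [505.23973068 228.9310559  184.4547993 ] ((512.1605834960938, 224.84622192382812), (77.19103240966797, 32.83102798461914), 81.77813720703125) [151.16968531 191.11051881]
scene lever [399.67653759  23.21298405] 1756 [-556. -404.   71.] [-711. -386.  255.]
scene lever [366.33333333  38.49019608] 102 [-554. -447.  109.] [-556. -422.  233.]
scene lever [201.85714286 187.83116883] 77 [ 576. -284.   83.] [ 553. -283.  129.]
scene lever [221.35632184 197.87356322] 87 [ 581. -215.   86.] [ 552. -215.  127.]
scene lever [240.10843373 208.3253012 ] 83 [ 582. -144.   86.] [ 563. -142.  130.]
top bar 231 [495.15806168 221.16198781 187.73219563] ((504.2320251464844, 220.2910919189453), (77.54645538330078, 30.867809295654297), 83.01274871826172) [153.46434281 191.84106949]
top lever [315.39534884 212.34883721] 43 [ 577. -155.   96.] [ 550. -148.  146.]
top lever [346.50769231 216.21538462] 65 [ 575. -222.   92.] [ 539. -220.  142.]
top lever [377.60377358 215.64150943] 53 [ 574. -286.   92.] [ 547. -286.  137.]
```

```bash
cat > m1.py <<'E'
from h import *
C={n:cloud(n,np.load(n+"0.npz")["d"]) for n in("scene","top")}
I={n:np.load(n+"0.npz")["i"] for n in("scene","top")}
for n in C:
    P=C[n].reshape(-1,3)
    r=P[(abs(P[:,0]-615)<75)&(P[:,1]<-80)&(P[:,1]>-340)]
    t=r[(r[:,2]>39)&(r[:,2]<50)&(r[:,1]<-108)]
    print(n,"rack top",cv2.minAreaRect(t[:,:2].astype(np.float32)),"x rng",np.percentile(t[:,0],[1,99]),"y rng",np.percentile(t[:,1],[1,99]))
    f=r[(r[:,2]>15)&(r[:,2]<30)&(abs(r[:,0]-617)<35)]
    for yc in(-143,-213,-281):
        g=f[abs(f[:,1]-yc)<30]; print(" floor",len(g), g.min(0).round(1) if len(g) else 0,g.max(0).round(1) if len(g) else 0)
    k=r[(r[:,2]>70)&(r[:,2]<80)&(r[:,0]>630)]
    for yc in(-143,-213,-281):
        g=k[abs(k[:,1]-yc)<20]; print(" keeper",len(g),np.median(g,0).round(1),g.min(0).round(1),g.max(0).round(1))
# seismometer
Rz=R.from_euler('z',-6.3,degrees=True).as_matrix();o=np.array([611.7,271.2,0])
for n in C:
    P=C[n];hsv=cv2.cvtColor(I[n],cv2.COLOR_RGB2HSV);Q=(P-o)@Rz
    red=((hsv[...,0]<6)|(hsv[...,0]>174))&(hsv[...,1]>150)&(Q[...,2]>172)
    t=Q[red];print(n,"bar seis",t.min(0),t.max(0),np.median(t,0))
    m=(hsv[...,0]>10)&(hsv[...,0]<25)&(hsv[...,1]>120)&(Q[...,2]>90)&(Q[...,2]<120)&(abs(Q[...,0])<120)&(abs(Q[...,1])<140)
    t=Q[m];print("mass",len(t),t.min(0),t.max(0),t[t[:,2]>np.percentile(t[:,2],85)].mean(0))
    t=Q[(Q[...,2]>235)&(abs(Q[...,0])<120)&(abs(Q[...,1]-100)<60)];print("mast",t.min(0),t.max(0))
    s=Q[(Q[...,2]>120)&(Q[...,2]<230)&(abs(Q[...,0]-40)<40)&(abs(Q[...,1]-30)<100)];print("stay",s[::max(1,len(s)//8)].round())
s=arm.sense();print(toolT(s).round(3))
for n in I:
    print(n)
i=I["top"];save(i[140:260,50:410],"topcrop.png",2.2);save(I["scene"][120:400,150:470],"scenecrop.png",2.1)
E
python3 m1.py
```

```text
scene rack top ((618.2998657226562, -218.69720458984375), (217.44119262695312, 105.25714874267578), 89.30205535888672) x rng [569.02645687 670.33621329] y rng [-322.79604812 -111.48363104]
 floor 138 [ 584.8 -171.8   15.7] [ 651. -113.   30.]
 floor 107 [ 590.5 -240.7   16.9] [ 628.8 -210.9   30. ]
 floor 93 [ 588.1 -308.7   16.4] [ 627.2 -279.5   29.8]
 keeper 20 [ 656.8 -149.9   74.2] [ 650.5 -157.4   70. ] [ 660.5 -142.9   77.9]
 keeper 21 [ 656.1 -217.5   74.1] [ 649.3 -227.1   70.1] [ 660.9 -210.4   77.6]
 keeper 21 [ 653.6 -285.    73.3] [ 648.1 -294.1   70. ] [ 659.  -278.4   77.2]
top rack top ((615.5773315429688, -218.27297973632812), (215.68655395507812, 98.65152740478516), 88.79658508300781) x rng [566.73150971 664.21335975] y rng [-324.25385853 -114.31443852]
 floor 313 [ 595.1 -169.7   16.2] [ 642.6 -134.1   29.9]
 floor 295 [ 594.1 -238.6   15. ] [ 640.8 -202.3   29.8]
 floor 313 [ 590.7 -307.7   15.1] [ 639.1 -271.6   29.8]
 keeper 24 [ 651.1 -152.6   74.8] [ 647.2 -158.3   71.2] [ 654.5 -144.9   79.4]
 keeper 23 [ 649.7 -219.1   74.7] [ 646.7 -226.    71.5] [ 653.8 -2
[... 683 characters left out ...]
99.59275766 -23.52043768 193.85138085] [-111.31431135  -62.29451403  188.23972942]
mass 592 [  2.85933717 -89.87706452  90.3168519 ] [ 56.46154939 -33.66201579 113.93737359] [ 29.05898799 -62.71449943 110.67357442]
mast [ 14.16903747  89.78340086 235.01632101] [ 48.63741453 125.56925538 262.20869897]
stay [[ 40. 105. 218.]
 [ 31.  75. 217.]
 [ 35. 102. 167.]
 [ 33.  58. 192.]
 [ 26. 102. 179.]
 [ 29.  52. 184.]
 [ 28. 101. 138.]
 [ 26. 102. 124.]
 [ 31.   8. 126.]]
[[-0.00000e+00 -9.35000e-01  3.55000e-01  2.03941e+02]
 [-1.00000e-03  3.55000e-01  9.35000e-01  5.37359e+02]
 [-1.00000e+00  0.00000e+00 -1.00000e-03  2.25411e+02]
 [ 0.00000e+00  0.00000e+00  0.00000e+00  1.00000e+00]]
scene
top
```

```bash
python3 - <<'E'
from h import *
i,d=viewer.get_image("wrist");save(i,"w0.png",1.3);print(viewer.camera_model("wrist"))
E
```

```text
{'vfov': 63.666561781849424, 'cx': 279.19158207689134, 'cy': 211.64961156780058, 'D': array([-0.07624336,  0.        ,  0.        ,  0.        ,  0.        ]), 'tool_from_camera': array([[ 6.08020334e-04, -2.66857967e-01,  9.63735677e-01,
        -1.48596732e+02],
       [ 9.45995042e-04, -9.63735271e-01, -2.66858451e-01,
         6.83683845e+01],
       [ 9.99999368e-01,  1.07394454e-03, -3.33524328e-04,
        -5.60930377e-01],
       [ 0.00000000e+00,  0.00000000e+00,  0.00000000e+00,
         1.00000000e+00]])}
```

View pics/topcrop.png

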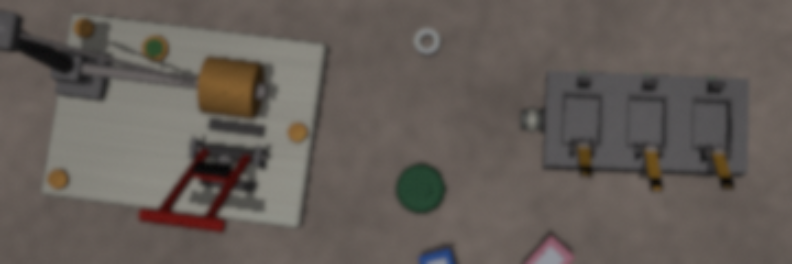

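View pics/w0.png

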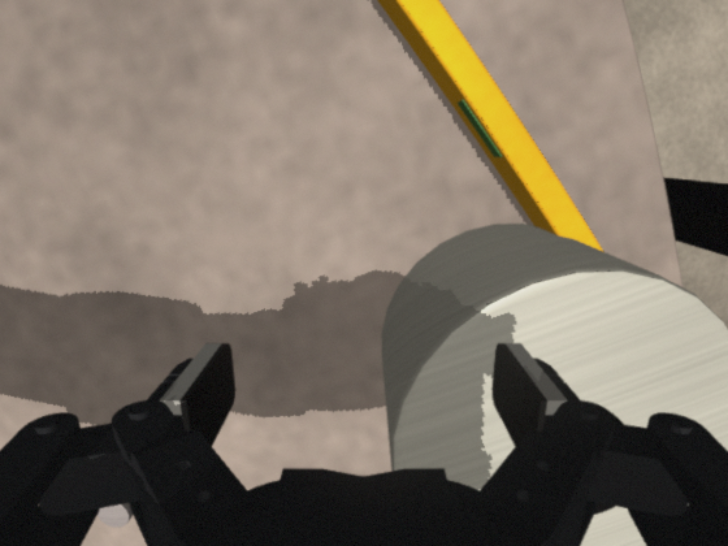

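View pics/scenecrop.png

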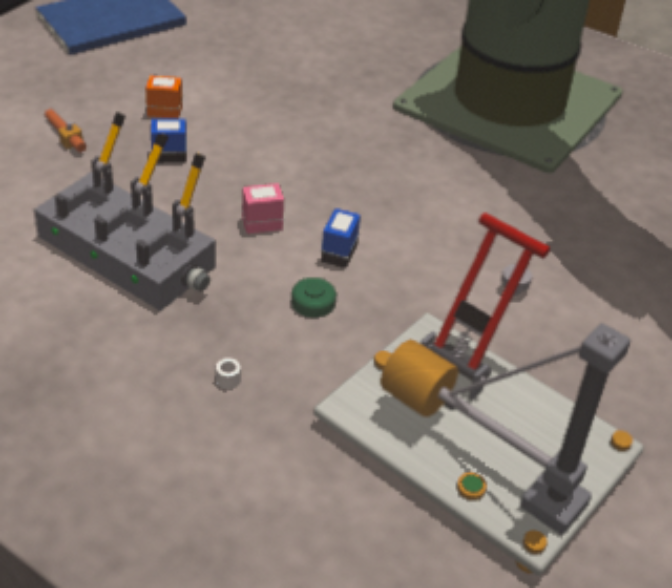

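```bash
cat >> h.py <<'E'
def plan(p,az,s=None):
    """shift/rotvec from present pose to TCP p with tool x down and tool z at azimuth az (deg)"""
    s=s or arm.sense();T=toolT(s);a=np.radians(az)
    z=np.array([np.cos(a),np.sin(a),0]);x=np.array([0,0,-1.]);y=np.cross(z,x)
    Rt=np.c_[x,y,z]
    d=T[:3,:3].T@(np.array(p,float)-T[:3,3]);r=R.from_matrix(T[:3,:3].T@Rt).as_rotvec(degrees=True)
    return d.round(1),r.round(1)
SO=np.array([611.7,271.2,0]);SR=R.from_euler('z',-6.3,degrees=True).as_matrix()
def seis(p): return SO+SR@np.array(p,float)
def st():
    s=arm.sense();T=toolT(s);print("t%.2f"%s["time"],s["tool_pos"].round(1),"zaz %.1f"%np.degrees(np.arctan2(T[1,2],T[0,2])),"down %.4f"%T[2,0],"F",s["wrist_force"].round(1),"w %.1f"%s["grip_width"],"q",s["joint_pos"].round(2));return s
E
python3 - <<'E'
from h import *
st();p=seis([-160,-62,300]);print(p,plan(p,-6.3))
E
```

```text
t0.15 [204.  537.4 225.5] zaz 69.2 down -1.0000 F [-0.4  0.2 -0.6] w 85.1 q [-1.25  0.71 -0.03  1.48  0.02  0.95 -0.08]
[445.86271984 227.13191054 300.        ] (array([ -74.4, -336.2, -204.3]), array([75.5, -0. ,  0. ]))
```

Emit:
{"fn": "arm_command", "kwargs": {
  "moves": [
    [[-74,0,0],[0,0,0],-1],
    [[-74,-336,-204],[75.5,0,0],-1],
    [[-74,-336,-204],[75.5,0,0],-1],
    [[-74,-336,-204],[75.5,0,0],-1],
    [[-74,-336,-204],[75.5,0,0],-1]
  ]
}}

```text
time: 0.65
tool_pos: [327.6, 378.3, 288.0]
orientation: [0.675, -0.21, 0.675, 0.209]
wrist_force: [1.6, 2.0, -0.1]
grip_width: 12.2
```

```bash
python3 - <<'E'
from h import *
st();p=seis([-160,-62,300]);print(p,plan(p,-6.3))
E
```

```text
t0.65 [327.6 378.3 288. ] zaz 34.5 down -1.0000 F [ 1.6  2.  -0.1] w 12.2 q [-1.    0.53  0.14  1.65 -0.08  0.98 -0.23]
[445.86271984 227.13191054 300.        ] (array([ -11.9, -191.6,   11.9]), array([40.8, -0. ,  0. ]))
```

Emit:
{"fn": "arm_command", "kwargs": {
  "moves": [
    [[-12,-192,12],[41,0,0],-1],
    [[-12,-192,12],[41,0,0],-1],
    [[-12,-192,12],[41,0,0],-1],
    [[-12,-192,12],[41,0,0],-1],
    [[-12,-192,12],[41,0,0],-1]
  ]
}}

```text
time: 1.15
tool_pos: [449.2, 221.7, 300.6]
orientation: [0.706, 0.044, 0.705, -0.046]
wrist_force: [0.7, 1.4, -0.4]
grip_width: -0.1
```

```bash
python3 - <<'E'
from h import *
s=st();i,d=viewer.get_image("wrist");save(i,"w1.png",1.3);np.savez("w1.npz",i=i,d=d)
P=cloud("wrist",d,s);hsv=cv2.cvtColor(i,cv2.COLOR_RGB2HSV)
Q=(P-SO)@SR
red=((hsv[...,0]<6)|(hsv[...,0]>174))&(hsv[...,1]>150)&(Q[...,2]>172)
t=Q[red];print("bar",len(t),t.min(0),t.max(0),np.median(t,0))
m=(hsv[...,0]>10)&(hsv[...,0]<25)&(hsv[...,1]>120)&(Q[...,2]>90)&(Q[...,2]<120)
t=Q[m];print("mass",len(t),t.min(0) if len(t) else 0,t.max(0) if len(t) else 0)
p=seis([-160,-62,205]);print(plan(p,-6.3))
E
```

```text
t1.15 [449.2 221.7 300.6] zaz -7.3 down -1.0000 F [ 0.7  1.4 -0.4] w -0.1 q [-0.72  0.53  0.35  1.62 -0.2   1.02 -0.44]
bar 1534 [-116.43904738 -100.18232337  172.0905349 ] [-98.78000028 -21.74915308 192.23113136] [-110.77701963  -58.01995535  189.20099861]
mass 2612 [  3.48065199 -88.8262309   90.01331972] [ 56.47266504 100.32804513 117.69913156]
(array([95.1,  2.4, -2. ]), array([-1.2,  0. ,  0.1]))
```

View pics/w1.png

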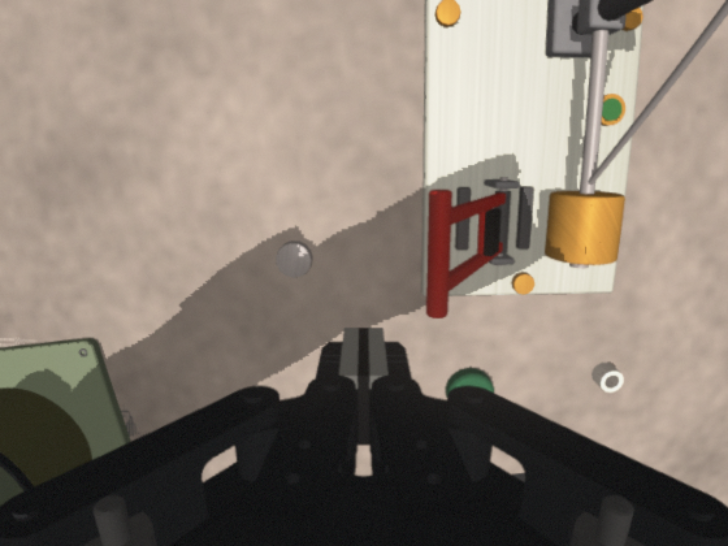

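The wrist view shows the stand bar at about (438,255), parked, with the closed fingers clear of it. I'll lower to bar height and push in steps.

Emit:
{"fn": "arm_command", "kwargs": {
  "moves": [
    [[100,0,-2],[-1,0,0],-1],
    [[100,0,-2],[-1,0,0],-1],
    [[100,0,5],[-1,0,0],-1],
    [[100,0,20],[-1,0,0],-1],
    [[100,0,30],[-1,0,0],-1]
  ]
}}

```text
time: 1.7
tool_pos: [478.7, 220.9, 202.0]
orientation: [0.707, 0.039, 0.705, -0.04]
wrist_force: [0.2, 0.0, 0.1]
grip_width: -0.3
```

```bash
python3 - <<'E'
from h import *
s=st();print((np.array(s["tool_pos"])-SO)@SR,plan(seis([-40,-62,200]),-6.3))
E
```

```text
t1.70 [478.7 220.9 202. ] zaz -6.4 down -1.0000 F [0.2 0.  0.1] w -0.3 q [-0.65  0.69  0.29  1.7  -0.26  0.79 -0.35]
[-126.69079856  -64.6358957   202.04996882] (array([ 2.2,  2.8, 86.7]), array([-0.1,  0.1,  0. ]))
```

Emit:
{"fn": "arm_command", "kwargs": {
  "moves": [
    [[2,2,15],[0,0,0],-1],
    [[2,2,30],[0,0,0],-1],
    [[2,2,45],[0,0,0],-1],
    [[2,2,58],[0,0,0],-1],
    [[2,2,66],[0,0,0],-1]
  ]
}}

```text
time: 2.2
tool_pos: [545.7, 215.5, 201.7]
orientation: [0.707, 0.039, 0.705, -0.039]
wrist_force: [-1.0, 0.7, 0.0]
grip_width: -0.1
```

```bash
cat > bar.py <<'E'
from h import *
import sys
s=st();print((np.array(s["tool_pos"])-SO)@SR)
for n in("top","scene"):
    i,d=viewer.get_image(n);P=cloud(n,d);hsv=cv2.cvtColor(i,cv2.COLOR_RGB2HSV);Q=(P-SO)@SR
    red=((hsv[...,0]<6)|(hsv[...,0]>174))&(hsv[...,1]>150)&(Q[...,2]>165)&(abs(Q[...,0])<150)&(abs(Q[...,1])<140)
    t=Q[red];print(n,"bar",len(t),t.min(0).round(),t.max(0).round(),np.median(t,0).round()) if len(t) else print("none")
    save(i,sys.argv[1]+n+".png",1.4)
E
python3 bar.py a
```

```text
t2.20 [545.7 215.5 201.7] zaz -6.4 down -1.0000 F [-1.   0.7  0. ] w -0.1 q [-0.57  0.77  0.29  1.48 -0.25  0.92 -0.32]
[-59.49942744 -62.58406417 201.70920444]
top bar 134 [-117. -100.  166.] [-74. -47. 291.] [-111.  -75.  189.]
scene bar 147 [-111.  -80.  165.] [-92. -19. 192.] [-103.  -37.  186.]
```

```bash
python3 - <<'E'
from h import *
s=st();i,d=viewer.get_image("wrist");save(i,"w2.png",1.3)
i,d=viewer.get_image("scene");save(i[180:420,240:500],"s2.png",3)
E
```

```text
t2.30 [545.3 215.4 201. ] zaz -6.4 down -1.0000 F [-0.1  0.1  0.7] w -0.1 q [-0.57  0.77  0.29  1.48 -0.25  0.92 -0.32]
```

View pics/w2.png

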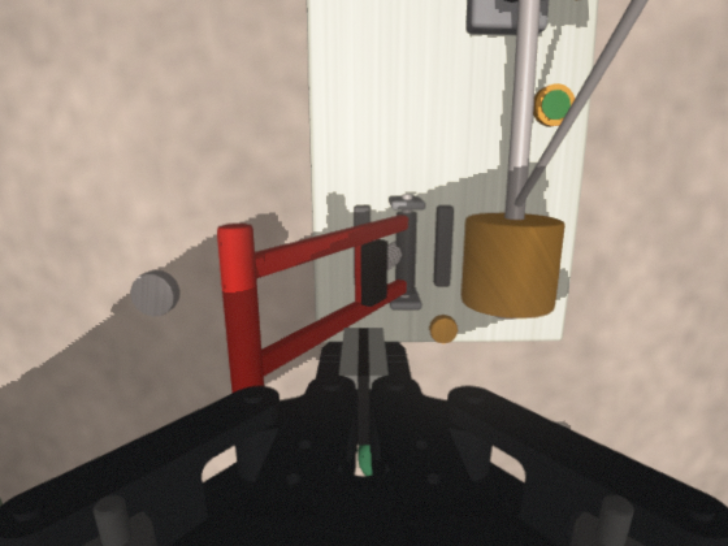

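View pics/s2.png

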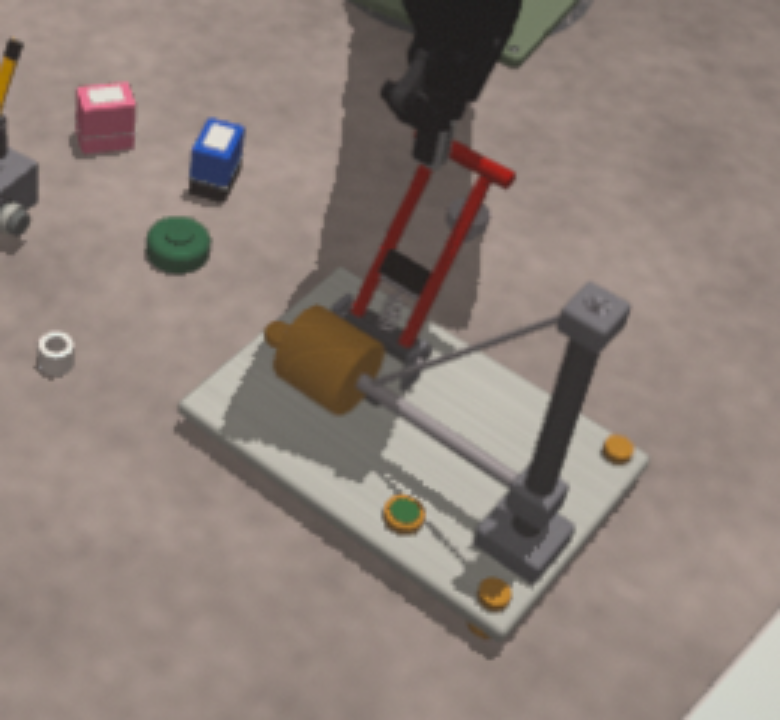

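```bash
python3 - <<'E'
from h import *
s=st();i,d=viewer.get_image("wrist")
print(proj("wrist",[(toolT(s)@[x,0,0,1])[:3] for x in(0,6,25)],s)*1.3)
print(proj("wrist",[seis([-108,y,183]) for y in(-102,-62,-22)],s)*1.3)
P=cloud("wrist",d,s);T=np.linalg.inv(toolT(s))
for u,v in((350,335),(363,335),(375,335),(350,360),(375,360),(400,360),(400,350),(340,380),(360,350)):
    p=P[int(v/1.3),int(u/1.3)];print(u,v,d[int(v/1.3),int(u/1.3)],(T@np.r_[p,1])[:3].round(1),p.round(1))
E
```

```text
t2.40 [544.2 215.7 200.7] zaz -6.4 down -1.0000 F [-0.7  0.3 -0.1] w 0.1 q [-0.57  0.77  0.29  1.49 -0.25  0.92 -0.32]
[[365.10394798 343.43343871]
 [365.04798579 336.86237041]
 [364.8932584  318.72742388]]
[[256.61569319 409.43995441]
 [249.50388679 323.80506288]
 [242.26399004 226.33475704]]
350 335 143.02705 [-16.   10.5  -5.1] [540.3 226.8 216.6]
363 335 143.17252 [-15.8  10.5  -0.9] [544.5 226.2 216.5]
375 335 143.2298 [-15.8  10.5   3. ] [548.3 225.8 216.4]
350 360 125.75996 [-33.9  10.6  -4.6] [540.8 226.7 234.6]
375 360 125.800415 [-33.8  10.5   2.5] [547.8 225.9 234.5]
400 360 133.84673 [-26.5   6.9  10.3] [555.2 221.4 227.2]
400 350 140.93726 [-19.2   6.5  10.8] [555.7 221.  219.9]
340 380 109.355095 [-50.3  12.9  -6.7] [539.  229.3 250.9]
360 350 131.86423 [-27.6  10.5  -2. ] [543.3 226.3 228.2]
```

```bash
python3 - <<'E'
from h import *
s=st();i,d=viewer.get_image("wrist")
P=cloud("wrist",d,s);T=np.linalg.inv(toolT(s))
for v in range(244,264,2):
    for u in (270,286):
        p=P[v,u];print(v,u,i[v,u],d[v,u],(T@np.r_[p,1])[:3].round(1))
i,d=viewer.get_image("scene");P=cloud("scene",d)
print(proj("scene",[(toolT(s)@[x,0,0,1])[:3] for x in(-30,0,25)]))
u,v=proj("scene",[(toolT(s)@[0,0,0,1])[:3]])[0].astype(int)
for vv in range(v-25,v+25,3): print(vv,u,i[vv,u],(T@np.r_[P[vv,u],1])[:3].round(1))
E
```

```text
t2.45 [544.1 215.8 200.6] zaz -6.4 down -1.0000 F [-0.1  0.5 -0.1] w 0.1 q [-0.57  0.77  0.29  1.49 -0.25  0.92 -0.32]
244 270 [106  33  27] 239.91234 [ 76.4 -19.1  -7.4]
244 286 [147 143 131] 342.05997 [172.2 -55.9   6. ]
246 270 [103  31  28] 241.20236 [ 77.2 -20.9  -7.4]
246 286 [146 143 132] 343.37027 [172.8 -58.3   6. ]
248 270 [104  30  26] 240.3867 [ 76.  -22.   -7.4]
248 286 [148 145 132] 343.91858 [172.8 -60.5   6. ]
250 270 [106  44  39] 0.0 [nan nan nan]
250 286 [147 144 132] 344.33527 [172.7 -62.6   6. ]
252 270 [94 84 79] 149.4374 [-9.4 10.1 -4.9]
252 286 [101  97  91] 147.89514 [-10.9  10.7   2.2]
254 270 [84 81 76] 147.13902 [-11.8  10.2  -4.8]
254 286 [84 83 77] 145.7117 [-13.1  10.7   2.1]
256 270 [84 82 77] 142.9233 [-15.9  11.   -4.7]
256 286 [83 80 76] 143.74432 [-15.2  10.7   2.1]
258 270 [84 82 78] 141.69817 [-17.3  10.7  -4.6]
258 286 [84 82 77] 0.0 [nan nan nan]
260 270 [85 82 76] 140.126 [-19.   10.5  -4.6]
260 286 [84 80 76] 140.44044 [-18.7  10.4   2.1]
262 270 [85 82 77] 138.39627 [-20.8  10.4  -4.5]
262 286 [83 80 76] 138.31517 [-20.9  10.4   2. ]
[[383.82901318 223.4382926 ]
 [381.60808404 234.50612724]
 [379.80922556 243.43932515]]
209 381 [38 35 36] [-93.4   7.8  38.9]
212 381 [51 49 48] [-92.   12.3  45.1]
215 381 [34 31 32] [-87.5  14.8  47.6]
218 381 [36 33 32] [-79.1  14.9  45.6]
221 381 [37 33 33] [-69.7  14.6  42.6]
224 381 [37 32 33] [-35.6   0.1  12. ]
227 381 [36 34 32] [-29.2   1.8  12.8]
230 381 [37 34 34] [-16.5   0.1   6.9]
233 381 [37 35 34] [-15.    4.7  13.2]
236 381 [95 32 29] [ 34.2 -16.9 -31.9]
239 381 [92 30 27] [ 38.6 -13.6 -28.3]
242 381 [84 51 47] [ 46.  -11.9 -27.8]
245 381 [98 86 83] [ 201.7  -87.9 -181.8]
248 381 [100  90  85] [ 202.7  -81.7 -173. ]
251 381 [102  91  87] [ 197.9  -72.7 -158.4]
254 381 [100  90  86] [ 198.1  -66.3 -149.1]
257 381 [101  91  86] [ 200.9  -61.3 -142.5]
```

The picture shows the fingers passed over the bar: in both views the closed tips end about 9 mm short of the reported TCP, not 25 mm ahead of it. I'll go back and push about 35 mm lower, going by what the cameras show.

Emit:
{"fn": "arm_command", "kwargs": {
  "moves": [
    [[-40,0,0],[0,0,0],-1],
    [[-40,0,-50],[0,0,0],-1],
    [[-40,0,-100],[0,0,0],-1],
    [[-20,0,-105],[0,0,0],-1],
    [[0,0,-105],[0,0,0],-1]
  ]
}}

```text
time: 3.05
tool_pos: [438.4, 228.3, 200.8]
orientation: [0.707, 0.039, 0.705, -0.038]
wrist_force: [0.0, 0.7, -0.1]
grip_width: -0.3
```

```bash
python3 - <<'E'
from h import *
s=st();print((np.array(s["tool_pos"])-SO)@SR,plan(seis([-160,-62,166]),-6.3))
i,d=viewer.get_image("wrist");save(i,"w3.png",1.3)
E
```

```text
t3.05 [438.4 228.3 200.8] zaz -6.3 down -1.0000 F [ 0.   0.7 -0.1] w -0.3 q [-0.71  0.64  0.29  1.82 -0.26  0.72 -0.39]
[-167.51104826  -61.63576627  200.77801588] (array([34.8, -0.4,  7.4]), array([ 0. ,  0.1, -0.1]))
```

View pics/w3.png

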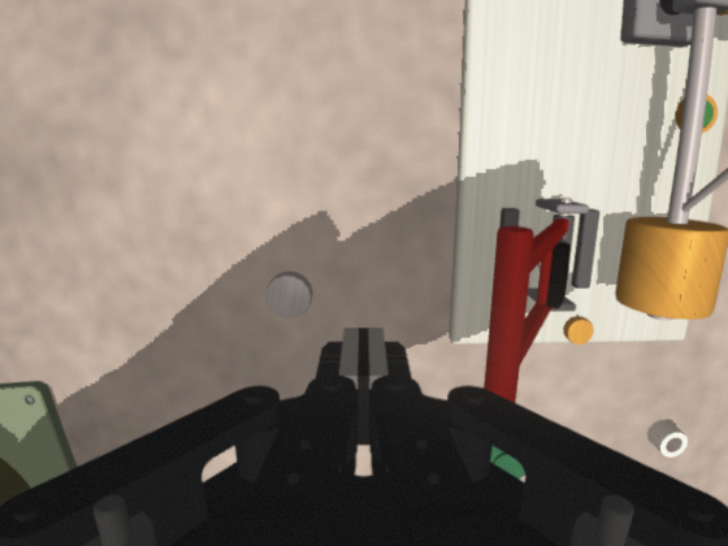

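Emit:
{"fn": "arm_command", "kwargs": {
  "moves": [
    [[20,0,0],[0,0,0],-1],
    [[38,0,10],[0,0,0],-1],
    [[38,0,25],[0,0,0],-1],
    [[38,0,40],[0,0,0],-1],
    [[38,0,55],[0,0,0],-1]
  ]
}}

```text
time: 3.6
tool_pos: [492.5, 221.6, 160.3]
orientation: [0.705, 0.038, 0.707, -0.039]
wrist_force: [-6.2, 1.5, 5.5]
grip_width: 0.1
```

```bash
python3 bar.py b
```

```text
t3.60 [492.5 221.6 160.3] zaz -6.3 down -1.0000 F [-6.2  1.5  5.5] w 0.1 q [-0.62  0.76  0.26  1.7  -0.27  0.72 -0.33]
[-113.02995633  -62.3382711   160.25568182]
top bar 98 [-104. -101.  165.] [-64. -69. 307.] [-94. -85. 197.]
scene bar 280 [-98. -97. 165.] [-71. -18. 203.] [-84. -56. 195.]
```

Contact now, about 6 N, and the bar is moving.

Emit:
{"fn": "arm_command", "kwargs": {
  "moves": [
    [[0,0,15],[0,0,0],-1],
    [[0,0,30],[0,0,0],-1],
    [[-2,0,45],[0,0,0],-1],
    [[-4,0,60],[0,0,0],-1],
    [[-5,0,70],[0,0,0],-1]
  ]
}}

```text
time: 4.2
tool_pos: [563.6, 213.6, 165.9]
orientation: [0.706, 0.039, 0.706, -0.039]
wrist_force: [-1.3, -0.0, 0.1]
grip_width: -0.2
```

```bash
python3 bar.py c
```

```text
t4.20 [563.6 213.6 165.9] zaz -6.3 down -1.0000 F [-1.3 -0.   0.1] w -0.2 q [-0.54  0.84  0.26  1.46 -0.25  0.88 -0.31]
[-41.45747048 -62.52500322 165.90918911]
top bar 115 [ -33. -101.  166.] [-12. -70. 309.] [-20. -86. 209.]
scene bar 276 [ -1. -96. 165.] [ 15. -18. 210.] [  8. -54. 204.]
```

Emit:
{"fn": "arm_command", "kwargs": {
  "moves": [
    [[0,0,-30],[0,0,0],-1],
    [[-50,0,-60],[0,0,0],-1],
    [[-100,0,-60],[0,0,0],-1],
    [[-150,0,-60],[0,0,0],-1],
    [[-150,-50,-60],[0,0,0],1]
  ]
}}

```text
time: 4.8
tool_pos: [498.7, 175.8, 319.7]
orientation: [0.708, 0.038, 0.704, -0.035]
wrist_force: [1.7, -1.3, -1.0]
grip_width: 13.5
```

```bash
python3 bar.py d
```

```text
t4.80 [498.7 175.8 319.7] zaz -5.9 down -1.0000 F [ 1.7 -1.3 -1. ] w 13.5 q [-0.58  0.55  0.33  1.5  -0.19  1.12 -0.31]
[-101.82805369 -107.19082603  319.6959363 ]
top bar 208 [  29. -100.  166.] [ 49. -23. 195.] [ 43. -65. 188.]
scene bar 236 [ 44. -97. 178.] [ 58. -18. 193.] [ 53. -56. 188.]
```

View pics/dscene.png

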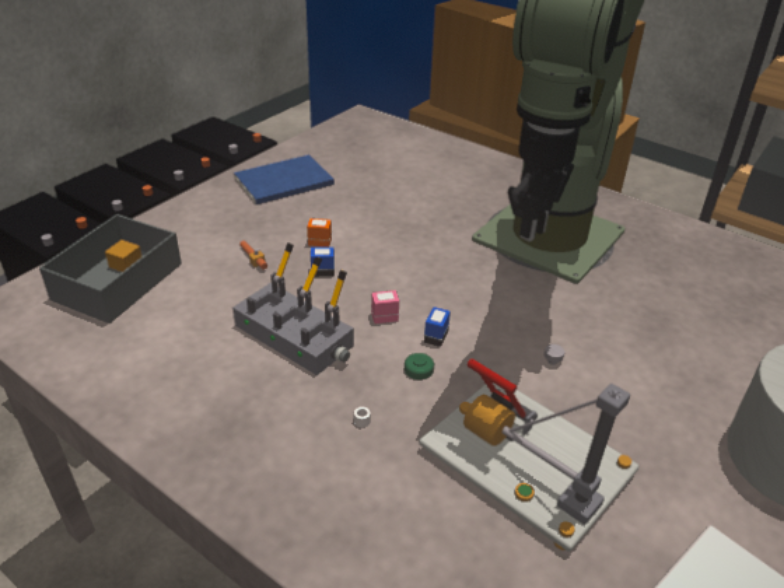

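View pics/dtop.png

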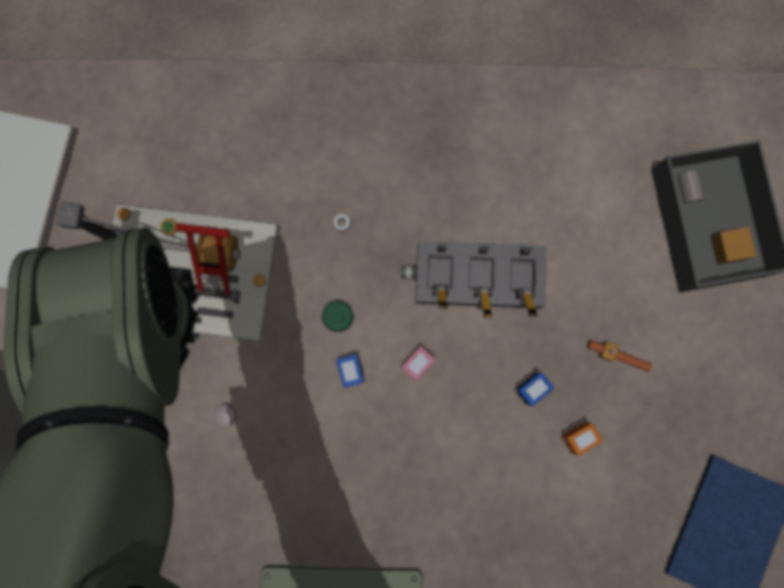

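The stand is clamped: the bar is over the mass at about (495,375) in the scene view. Next, go above the nearer module and look at it.

```bash
python3 - <<'E'
from h import *
s=st();print(plan([452,-7,200],-74.6))
E
```

```text
t4.90 [497.9 166.4 317.6] zaz -6.6 down -1.0000 F [ 0.7  0.5 -0.2] w 28.6 q [-0.57  0.55  0.33  1.51 -0.19  1.11 -0.31]
(array([ 117.8, -177.3,  -26. ]), array([68. ,  0.2, -0. ]))
```

Emit:
{"fn": "arm_command", "kwargs": {
  "moves": [
    [[20,-177,-26],[68,0,0],1],
    [[20,-177,-26],[68,0,0],1],
    [[60,-177,-26],[68,0,0],1],
    [[100,-177,-26],[68,0,0],1],
    [[100,-177,-26],[68,0,0],1]
  ]
}}

```text
time: 5.4
tool_pos: [449.5, -8.6, 216.2]
orientation: [0.642, 0.297, 0.641, -0.299]
wrist_force: [0.0, 1.3, -0.5]
grip_width: 85.3
```

```bash
python3 - <<'E'
from h import *
s=st();print(plan([452,-7,200],-74.6))
E
```

```text
t5.40 [449.5  -8.6 216.2] zaz -49.8 down -1.0000 F [ 0.   1.3 -0.5] w 85.3 q [-0.33  0.59  0.47  1.94 -0.4   0.7  -0.49]
(array([16.2,  3. ,  0.3]), array([24.8,  0.1,  0.1]))
```

Emit:
{"fn": "arm_command", "kwargs": {
  "moves": [
    [[16,3,0],[25,0,0],1],
    [[16,3,0],[25,0,0],1],
    [[16,3,0],[25,0,0],1],
    [[16,3,0],[25,0,0],1]
  ]
}}

```text
time: 5.8
tool_pos: [450.9, -6.3, 200.0]
orientation: [0.561, 0.43, 0.561, -0.431]
wrist_force: [-0.5, 0.4, 0.3]
grip_width: 85.5
```

```bash
cat > mod.py <<'E'
from h import *
import sys
s=st();i,d=viewer.get_image("wrist");save(i,sys.argv[1]+".png",1.3)
P=cloud("wrist",d,s);T=np.linalg.inv(toolT(s))
c=np.array([float(sys.argv[2]),float(sys.argv[3])])
near=np.hypot(P[...,0]-c[0],P[...,1]-c[1])<45
t=P[near&(P[...,2]>47)&(P[...,2]<57)]
if len(t): print("top",len(t),np.median(t[:,2]),cv2.minAreaRect(t[:,:2].astype(np.float32)))
hsv=cv2.cvtColor(i,cv2.COLOR_RGB2HSV)
# fingers in tool coords
Q=P@T[:3,:3].T+T[:3,3]
f=Q[(abs(Q[...,1])<14)&(abs(Q[...,2])<60)&(Q[...,0]<40)&(Q[...,0]>-60)]
for sgn in(-1,1):
    g=f[f[:,2]*sgn>0]
    if len(g): print("finger",sgn,g[np.argsort(g[:,0])[-8:]].round(1).tolist(), "inner z",(np.percentile(sgn*g[g[:,0]>-45][:,2],[1,50])))
E
python3 mod.py w4 452 -7
```

```text
t5.80 [450.9  -6.3 200. ] zaz -75.0 down -1.0000 F [-0.5  0.4  0.3] w 85.5 q [-0.39  0.64  0.59  1.96 -0.54  0.7  -0.78]
top 1984 52.599017121258925 ((452.99432373046875, -9.09628677368164), (47.46504592895508, 33.985958099365234), 15.98403263092041)
finger -1 [[-19.5, 0.8, -42.4], [-19.4, -5.9, -42.5], [-19.2, 4.4, -42.6], [-19.1, -0.8, -42.6], [-19.0, -0.4, -42.6], [-18.9, 5.1, -42.6], [-18.8, -4.8, -42.6], [-18.7, 2.7, -42.9]] inner z [42.05636023 42.70299116]
finger 1 [[-19.6, -4.8, 43.0], [-19.6, 0.4, 43.0], [-19.4, -7.3, 43.3], [-19.3, 0.8, 43.0], [-19.0, 1.1, 43.1], [-18.8, -6.7, 43.4], [-18.8, -4.3, 43.2], [-18.3, -5.0, 43.4]] inner z [42.35254909 43.03114742]
```

View pics/w4.png

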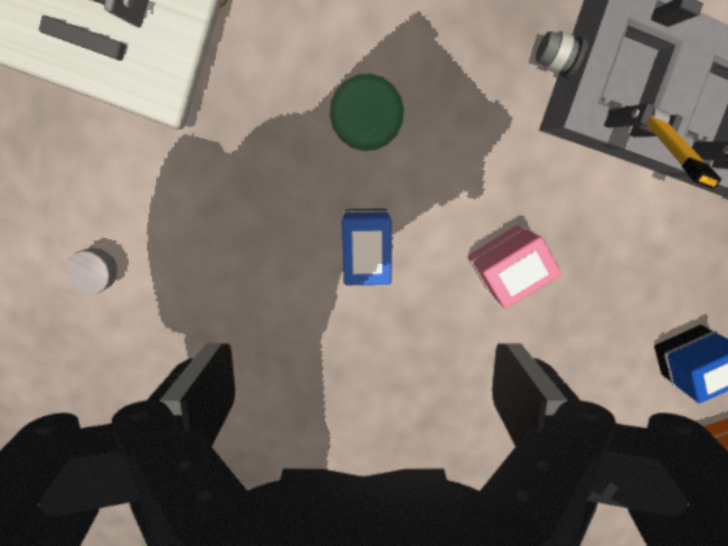

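```bash
python3 - <<'E'
from h import *
s=st();print(plan([453,-9,60],-74.0))
E
```

```text
t5.85 [451.1  -6.3 200.1] zaz -74.7 down -1.0000 F [ 0.2 -0.3 -0.4] w 85.4 q [-0.39  0.64  0.59  1.96 -0.54  0.7  -0.77]
(array([140.1,   1.3,   2.7]), array([-0.7,  0.1,  0.1]))
```

Emit:
{"fn": "arm_command", "kwargs": {
  "moves": [
    [[50,1.3,2.7],[-0.7,0,0],1],
    [[100,1.3,2.7],[-0.7,0,0],1],
    [[130,1.3,2.7],[-0.7,0,0],1],
    [[140,1.3,2.7],[-0.7,0,0],1],
    [[140,1.3,2.7],[-0.7,0,0],1]
  ]
}}

```text
time: 6.35
tool_pos: [452.1, -9.0, 59.3]
orientation: [0.565, 0.423, 0.566, -0.425]
wrist_force: [-0.1, 0.1, 0.3]
grip_width: 85.3
```

```bash
python3 mod.py w5 453 -9; python3 - <<'E'
from h import *
print(plan([453,-9,18],-74.0))
E
```

```text
t6.35 [452.1  -9.   59.3] zaz -73.8 down -1.0000 F [-0.1  0.1  0.3] w 85.3 q [-0.2   0.87  0.26  2.09 -0.78  0.28 -0.56]
top 6176 52.69094724025186 ((452.7536315917969, -9.126754760742188), (48.536380767822266, 34.244014739990234), 16.12510871887207)
finger -1 [[9.0, -10.1, -16.8], [9.0, -2.9, -16.6], [9.0, -9.6, -16.8], [9.0, -7.4, -16.8], [9.1, -10.8, -16.9], [9.4, 13.5, -16.7], [9.6, 12.9, -16.7], [9.9, -5.0, -16.8]] inner z [ 0.4375045  42.17721786]
finger 1 [[8.7, -0.0, 16.6], [8.7, 13.2, 17.2], [8.7, -3.9, 17.3], [8.8, 10.1, 17.3], [8.9, 10.6, 17.3], [9.1, -2.9, 17.3], [9.5, 9.3, 17.4], [9.8, -5.5, 17.4]] inner z [ 0.06313535 42.33152008]
(array([42.3,  0.4,  0.1]), array([0.2, 0.1, 0.1]))
```

View pics/w5.png

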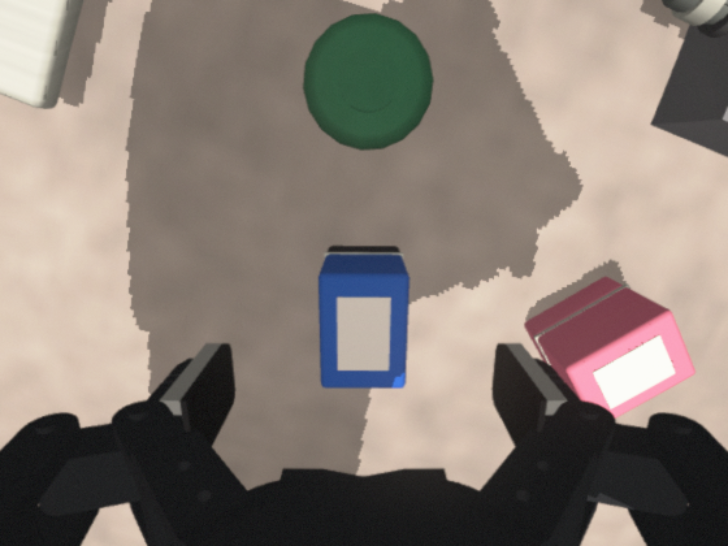

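Emit:
{"fn": "arm_command", "kwargs": {
  "moves": [
    [[0,0.4,0],[0,0,0],0.25],
    [[0,0.4,0],[0,0,0],0.25],
    [[15,0.4,0],[0,0,0],0.25],
    [[30,0.4,0],[0,0,0],0.25],
    [[36,0.4,0],[0,0,0],0.25]
  ]
}}

```text
time: 6.9
tool_pos: [453.0, -8.8, 24.0]
orientation: [0.566, 0.424, 0.565, -0.425]
wrist_force: [-0.1, -0.8, -0.6]
grip_width: 52.9
```

```bash
python3 mod.py w6 453 -9
```

```text
t6.90 [453.   -8.8  24. ] zaz -73.8 down -1.0000 F [-0.1 -0.8 -0.6] w 52.9 q [-0.14  0.94  0.16  2.09 -0.82  0.17 -0.52]
top 10479 52.67388237384773 ((456.46630859375, -8.103458404541016), (60.29402542114258, 61.48756408691406), 60.52803039550781)
finger -1 [[25.1, 11.0, -47.7], [25.1, -1.7, -24.2], [25.1, -0.6, -44.1], [25.1, -4.1, -32.0], [25.1, -10.3, -57.7], [25.2, 11.5, -34.0], [25.2, -1.9, -55.9], [25.3, -0.1, -29.7]] inner z [ 0.70049752 26.70412025]
finger 1 [[25.1, -1.1, 35.3], [25.2, -3.6, 53.9], [25.2, 12.1, 25.4], [25.2, -7.1, 46.9], [25.2, 0.6, 40.2], [25.3, -9.7, 57.8], [25.6, 5.1, 43.9], [25.6, -0.7, 33.7]] inner z [ 0.46000603 26.90840006]
```

View pics/w6.png

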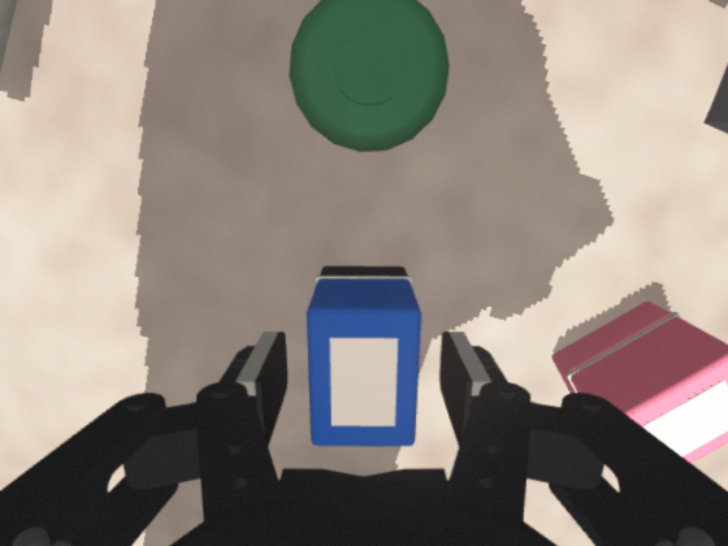

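The open fingers straddle the blue module at (363,370) and are centred on it. I'll lower 9 mm more and close.

Emit:
{"fn": "arm_command", "kwargs": {
  "moves": [
    [[9,0,0],[0,0,0],0.25],
    [[9,0,0],[0,0,0],-0.6],
    [[9,0,0],[0,0,0],-0.6],
    [[9,0,0],[0,0,0],-0.6],
    [[9,0,0],[0,0,0],-0.6]
  ]
}}

```text
time: 7.45
tool_pos: [452.9, -8.9, 14.8]
orientation: [0.566, 0.423, 0.566, -0.425]
wrist_force: [-0.2, -0.0, -2.0]
grip_width: 33.4
```

Emit:
{"fn": "arm_command", "kwargs": {
  "moves": [
    [[-10,0,0],[0,0,0],-1],
    [[-30,0,0],[0,0,0],-1],
    [[-80,0,0],[0,0,0],-1],
    [[-130,0,0],[0,0,0],-1],
    [[-160,0,0],[0,0,0],-1]
  ]
}}

```text
time: 7.95
tool_pos: [453.1, -8.6, 178.0]
orientation: [0.566, 0.424, 0.565, -0.425]
wrist_force: [0.9, 1.0, -3.2]
grip_width: 33.0
```

```bash
python3 mod.py w7 453 -9
```

```text
t7.95 [453.1  -8.6 178. ] zaz -73.8 down -1.0000 F [ 0.9  1.  -3.2] w 33.0 q [-0.37  0.68  0.57  1.99 -0.6   0.64 -0.7 ]
finger -1 [[-12.4, 5.6, -24.9], [-12.2, 10.2, -21.2], [-12.2, 10.2, -22.5], [-12.2, 10.2, -21.7], [-11.5, 9.5, -21.4], [-11.5, 9.9, -20.9], [-11.1, 9.8, -22.3], [-10.3, 9.5, -20.6]] inner z [ 0.2826289  11.84752342]
finger 1 [[-12.5, 5.7, 25.9], [-12.4, 9.9, 23.5], [-12.4, 9.9, 23.1], [-12.2, 9.8, 22.3], [-12.1, 10.2, 21.4], [-11.8, 10.1, 22.7], [-11.6, 10.0, 23.2], [-10.9, 9.7, 22.4]] inner z [ 0.0901434  11.81644693]
```

View pics/w7.png

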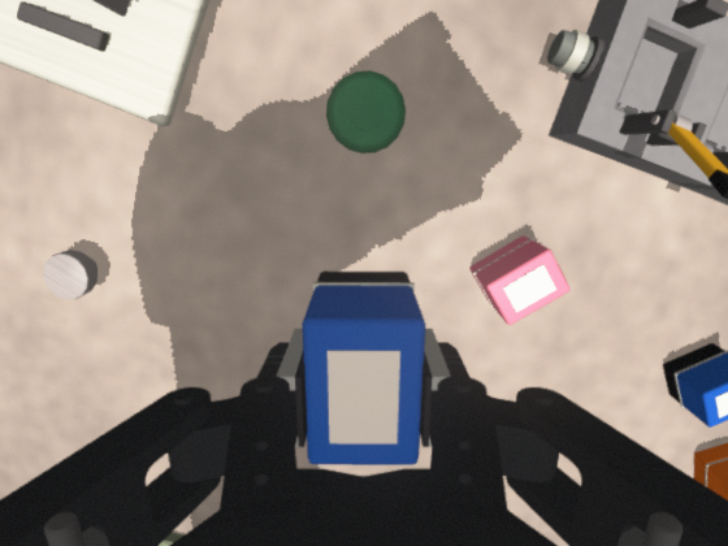

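The module is held upright at (363,370). I'll stage beside the rack to measure it with the wrist camera.

```bash
python3 - <<'E'
from h import *
s=st();print(plan([515,-215,210],-91.2))
E
```

```text
t8.00 [454.2  -8.7 180.7] zaz -73.8 down -1.0000 F [ 1.  -0.7  4.3] w 33.5 q [-0.37  0.68  0.57  1.98 -0.6   0.65 -0.7 ]
(array([-28.6,   0.8, 215.1]), array([17.4,  0.2, -0.2]))
```

Emit:
{"fn": "arm_command", "kwargs": {
  "moves": [
    [[-29,0,40],[5,0,0],-1],
    [[-29,0,90],[17.4,0,0],-1],
    [[-29,0,140],[17.4,0,0],-1],
    [[-29,0,190],[17.4,0,0],-1],
    [[-29,0,215],[17.4,0,0],-1]
  ]
}}

```text
time: 8.5
tool_pos: [514.0, -218.8, 210.4]
orientation: [0.496, 0.506, 0.492, -0.506]
wrist_force: [-0.2, 1.2, -1.6]
grip_width: 33.0
```

Emit:
{"fn": "arm_command", "kwargs": {
  "moves": [
    [[0,0,0],[0,0,0],-1],
    [[0,0,0],[0,0,0],-1]
  ]
}}

```text
time: 8.7
tool_pos: [513.6, -219.1, 210.2]
orientation: [0.496, 0.506, 0.492, -0.506]
wrist_force: [0.1, 0.6, -1.6]
grip_width: 33.2
```

```bash
cat > rk.py <<'E'
from h import *
import sys
s=st();i,d=viewer.get_image("wrist");save(i,sys.argv[1]+".png",1.3);np.savez(sys.argv[1]+".npz",i=i,d=d,T=toolT(s))
P=cloud("wrist",d,s);T=np.linalg.inv(toolT(s));Q=P@T[:3,:3].T+T[:3,3]
m=(abs(Q[...,2])<22)&(abs(Q[...,1])<40)&(Q[...,0]<-20)&(Q[...,0]>-60)
hsv=cv2.cvtColor(i,cv2.COLOR_RGB2HSV)
b=m&(((hsv[...,0]>105)&(hsv[...,0]<130)&(hsv[...,1]>100))|((hsv[...,1]<60)&(hsv[...,2]>140)))
t=Q[b];xt=np.median(t[:,0]);t=t[abs(t[:,0]-xt)<3]
if len(t): print("module top x",xt,cv2.minAreaRect(t[:,1:].astype(np.float32)))
r=P.reshape(-1,3);r=r[(abs(r[:,0]-615)<75)&(r[:,1]<-80)&(r[:,1]>-345)]
tt=r[(r[:,2]>41)&(r[:,2]<49)];print("rack top",len(tt),np.median(tt[:,2]) if len(tt) else 0,cv2.minAreaRect(tt[tt[:,1]<-114][:,:2].astype(np.float32)))
for yc in(-152,-220,-288):
    f=r[(r[:,2]>15)&(r[:,2]<35)&(abs(r[:,0]-617)<35)&(abs(r[:,1]-yc)<30)]
    k=r[(r[:,2]>71)&(r[:,2]<81)&(r[:,0]>635)&(abs(r[:,1]-yc)<20)]
    if len(f): print("pocket<35",len(f),f.min(0).round(1),f.max(0).round(1))
    if len(k): print("keeper",len(k),np.percentile(k,3,axis=0).round(1),np.percentile(k,97,axis=0).round(1))
E
python3 rk.py w8
```

```text
t8.70 [ 513.6 -219.1  210.2] zaz -91.4 down -1.0000 F [ 0.1  0.6 -1.6] w 33.2 q [ 0.02  0.79  0.67  1.59 -0.57  0.96 -0.72]
module top x -37.81926421133963 ((0.11649703979492188, 0.2854766845703125), (48.84725570678711, 34.078189849853516), 0.7944157123565674)
rack top 17537 45.358240818759214 ((616.250732421875, -221.52671813964844), (213.00369262695312, 100.59600067138672), 88.832763671875)
pocket<35 2252 [ 592.7 -170.2   20.9] [ 643.6 -134.    35. ]
keeper 224 [ 649.3 -161.1   71.7] [ 657.  -148.2   77.8]
pocket<35 2373 [ 590.9 -240.1   21.2] [ 642.3 -202.6   35. ]
keeper 216 [ 648.1 -228.5   72.3] [ 655.6 -215.4   77.7]
pocket<35 2214 [ 589.6 -309.2   20.5] [ 641.2 -273.4   35. ]
keeper 237 [ 646.6 -296.5   71.6] [ 654.8 -282.8   77.7]
```

View pics/w8.png

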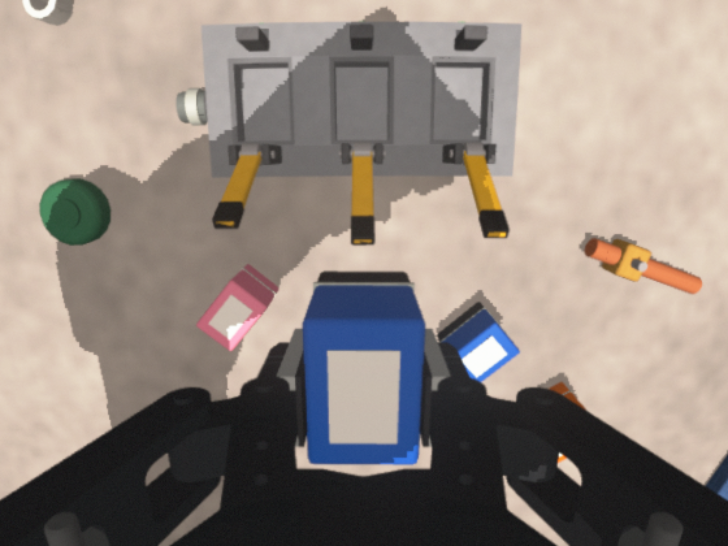

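The wrist view shows the rack with three empty pockets (about 262,100, 362,100 and 462,100) and all levers leaning back. I'll take the held module to the left pocket, at +y.

```bash
cat >> h.py <<'E'
RO=np.array([616.3,-221.9,0]);RR=R.from_euler('z',-1.17,degrees=True).as_matrix();RAZ=-91.17
def rack(p): return RO+RR@np.array(p,float)
E
python3 - <<'E'
from h import *
s=st();p=rack([0,68,0]);print(p);print(plan([617.6,-153.6,120],RAZ))
E
```

```text
t8.75 [ 513.8 -218.1  210.3] zaz -91.3 down -1.0000 F [-0.6  0.5 -1.1] w 33.6 q [ 0.02  0.79  0.67  1.59 -0.57  0.96 -0.72]
[ 617.68848745 -153.91417719    0.        ]
(array([ 90.5, 102. , -67.1]), array([-0.1,  0.2, -0.2]))
```

Emit:
{"fn": "arm_command", "kwargs": {
  "moves": [
    [[0,40,-30],[0,0,0],-1],
    [[0,80,-60],[0,0,0],-1],
    [[0,102,-67],[0,0.2,-0.2],-1],
    [[40,102,-67],[0,0.2,-0.2],-1],
    [[70,102,-67],[0,0.2,-0.2],-1]
  ]
}}

```text
time: 9.25
tool_pos: [617.7, -151.3, 138.8]
orientation: [0.495, 0.505, 0.495, -0.505]
wrist_force: [-0.1, -0.8, -2.7]
grip_width: 32.9
```

Emit:
{"fn": "arm_command", "kwargs": {
  "moves": [
    [[0,0,0],[0,0,0],-1]
  ]
}}

```text
time: 9.35
tool_pos: [616.3, -149.2, 135.8]
orientation: [-0.493, -0.504, -0.497, 0.505]
wrist_force: [-0.5, 0.0, -1.1]
grip_width: 32.9
```

```bash
python3 rk.py w9; python3 - <<'E'
from h import *
print(plan([617.6,-153.6,65],RAZ))
E
```

```text
t9.35 [ 616.3 -149.2  135.8] zaz -91.1 down -1.0000 F [-0.5  0.  -1.1] w 32.9 q [-0.08  0.99  0.64  1.36 -0.64  1.   -0.9 ]
module top x -37.801157451948086 ((0.1965503692626953, 0.4222412109375), (48.42005920410156, 34.23552322387695), 0.2417396456003189)
rack top 20118 45.494536377571265 ((616.2520751953125, -221.95770263671875), (212.98370361328125, 100.7707290649414), 88.93666076660156)
pocket<35 1663 [ 612.3 -172.7   21. ] [ 640.3 -135.2   34.7]
keeper 301 [ 650.4 -161.1   74.7] [ 657.7 -147.6   77.7]
pocket<35 2896 [ 589.9 -241.    21.2] [ 638.9 -204.7   35. ]
keeper 315 [ 648.2 -228.2   72.9] [ 656.1 -215.2   77.6]
pocket<35 2504 [ 588.  -309.4   21.4] [ 638.8 -276.2   34.9]
keeper 320 [ 647.4 -296.2   72. ] [ 655.  -282.7   77.5]
(array([73. ,  0.7,  4.4]), array([ 0.1, -0.1,  0.1]))
```

View pics/w9.png

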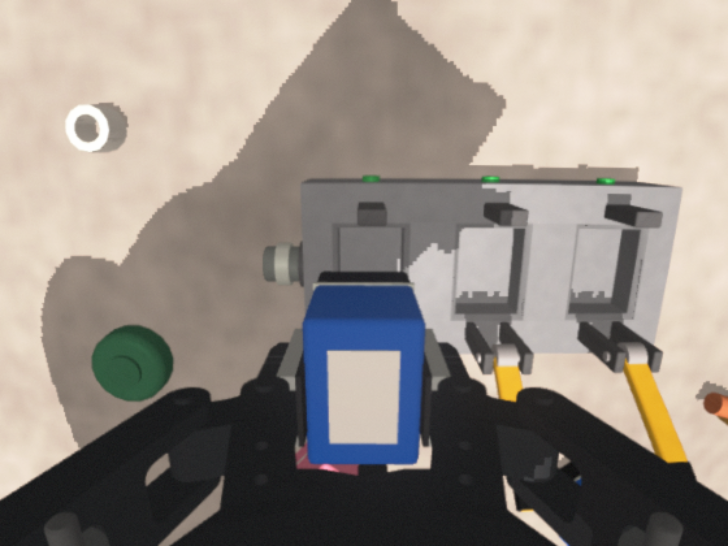

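Emit:
{"fn": "arm_command", "kwargs": {
  "moves": [
    [[20,1,4.4],[0,0,0],-1],
    [[50,1,4.4],[0,0,0],-1],
    [[60,1,4.4],[0,0,0],-1],
    [[60,1,4.4],[0,0,0],-1],
    [[60,1,4.4],[0,0,0],-1]
  ]
}}

```text
time: 9.9
tool_pos: [618.7, -153.7, 79.8]
orientation: [0.495, 0.505, 0.496, -0.504]
wrist_force: [0.6, 0.7, -2.2]
grip_width: 33.1
```

```bash
python3 rk.py w10; python3 - <<'E'
from h import *
print(plan([617.5,-153.5,38],RAZ))
E
```

```text
t9.90 [ 618.7 -153.7   79.8] zaz -91.0 down -1.0000 F [ 0.6  0.7 -2.2] w 33.1 q [-0.06  1.07  0.6   1.39 -0.68  0.9  -0.85]
module top x -37.81457153699547 ((0.2762279510498047, 0.3235893249511719), (48.77027893066406, 34.187870025634766), 0.5963367819786072)
rack top 28163 45.46600161320819 ((615.9342041015625, -221.8868865966797), (213.7030792236328, 101.4452133178711), 88.86965942382812)
pocket<35 751 [ 630.3 -172.7   21.5] [ 640.7 -135.4   35. ]
keeper 936 [ 642.1 -168.4   71.7] [ 657.7 -140.9   80.4]
pocket<35 4314 [ 589.8 -241.2   21.5] [ 637.9 -205.3   35. ]
keeper 576 [ 648.8 -228.1   72. ] [ 656.2 -214.9   77.5]
pocket<35 3488 [ 588.4 -309.6   21.8] [ 637.3 -275.7   35. ]
keeper 393 [ 647.5 -291.    71.2] [ 655.1 -282.4   77.5]
(array([41.8, -1.1, -0.2]), array([ 0.1, -0.1,  0. ]))
```

View pics/w10.png

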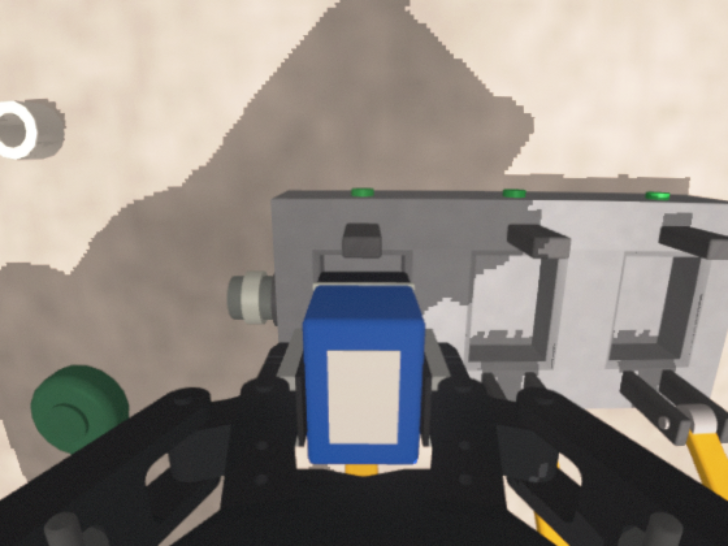

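Emit:
{"fn": "arm_command", "kwargs": {
  "moves": [
    [[4,-1,0],[0,0,0],-1],
    [[9,-1,0],[0,0,0],-1],
    [[14,-1,0],[0,0,0],-1],
    [[19,-1,0],[0,0,0],-1],
    [[22,-1,0],[0,0,0],-1]
  ]
}}

```text
time: 10.45
tool_pos: [617.5, -153.6, 57.2]
orientation: [0.495, 0.505, 0.496, -0.504]
wrist_force: [-0.3, -0.3, -1.9]
grip_width: 33.2
```

```bash
python3 - <<'E'
from h import *
st();print(plan([617.5,-153.5,38],RAZ))
E
```

```text
t10.45 [ 617.5 -153.6   57.2] zaz -91.0 down -1.0000 F [-0.3 -0.3 -1.9] w 33.2 q [-0.05  1.09  0.58  1.41 -0.7   0.86 -0.84]
(array([19.2,  0.1, -0.1]), array([ 0.1, -0.1,  0.1]))
```

Emit:
{"fn": "arm_command", "kwargs": {
  "moves": [
    [[4,0,0],[0,0,0],-1],
    [[8,0,0],[0,0,0],-1],
    [[12,0,0],[0,0,0],-1],
    [[16,0,0],[0,0,0],-1],
    [[19,0,0],[0,0,0],-1]
  ]
}}

```text
time: 10.95
tool_pos: [617.5, -153.7, 38.6]
orientation: [0.495, 0.505, 0.496, -0.504]
wrist_force: [-17.2, 9.3, 58.9]
grip_width: 33.3
```

```bash
python3 - <<'E'
from h import *
st();print(plan([617.5,-153.5,37],RAZ))
i,d=viewer.get_image("wrist");save(i,"w11.png",1.3)
E
```

```text
t10.95 [ 617.5 -153.7   38.6] zaz -91.0 down -1.0000 F [-17.2   9.3  58.9] w 33.3 q [-0.04  1.12  0.56  1.41 -0.72  0.82 -0.83]
(array([ 1.6, -0. , -0.2]), array([ 0.1, -0.1,  0. ]))
```

View pics/w11.png

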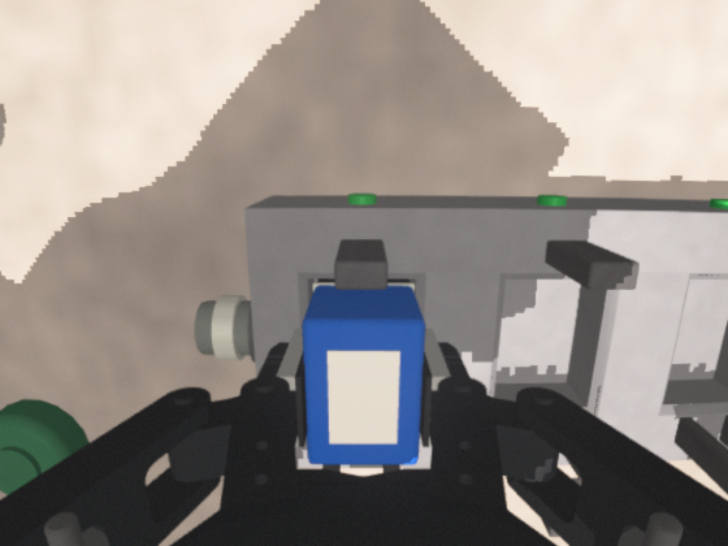

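Emit:
{"fn": "arm_command", "kwargs": {
  "moves": [
    [[-1.5,0,0],[0,0,0],-1],
    [[-1.5,0,0],[0,0,0],0.2],
    [[-1.5,0,0],[0,0,0],0.2],
    [[-1.5,0,0],[0,0,0],0.2],
    [[-10,0,0],[0,0,0],0.2]
  ]
}}

```text
time: 11.5
tool_pos: [617.0, -153.5, 48.3]
orientation: [0.494, 0.505, 0.497, -0.504]
wrist_force: [-0.4, -0.5, -0.4]
grip_width: 51.2
```

Emit:
{"fn": "arm_command", "kwargs": {
  "moves": [
    [[-30,0,0],[0,0,0],0.2],
    [[-60,0,0],[0,0,0],0.2],
    [[-90,0,0],[0,0,0],0.2],
    [[-90,0,0],[0,0,0],0.2]
  ]
}}

```text
time: 11.9
tool_pos: [618.5, -154.5, 142.5]
orientation: [0.496, 0.506, 0.495, -0.504]
wrist_force: [0.2, -0.0, 0.4]
grip_width: 51.0
```

```bash
python3 - <<'E'
from h import *
s=st()
i,d=viewer.get_image("wrist");save(i,"w12.png",1.3);P=cloud("wrist",d,s)
t=P[(abs(P[...,0]-617)<35)&(abs(P[...,1]+154)<28)&(P[...,2]>68)&(P[...,2]<95)]
print(len(t),np.percentile(t[:,2],[5,50,95]),cv2.minAreaRect(t[:,:2].astype(np.float32)))
E
```

```text
t11.90 [ 618.5 -154.5  142.5] zaz -91.0 down -1.0000 F [ 0.2 -0.   0.4] w 51.0 q [-0.07  0.99  0.64  1.35 -0.64  1.01 -0.89]
4193 [73.95211092 75.8011453  87.16700779] ((616.8577270507812, -154.615478515625), (33.498294830322266, 70.27925109863281), 87.91691589355469)
```

View pics/w12.png

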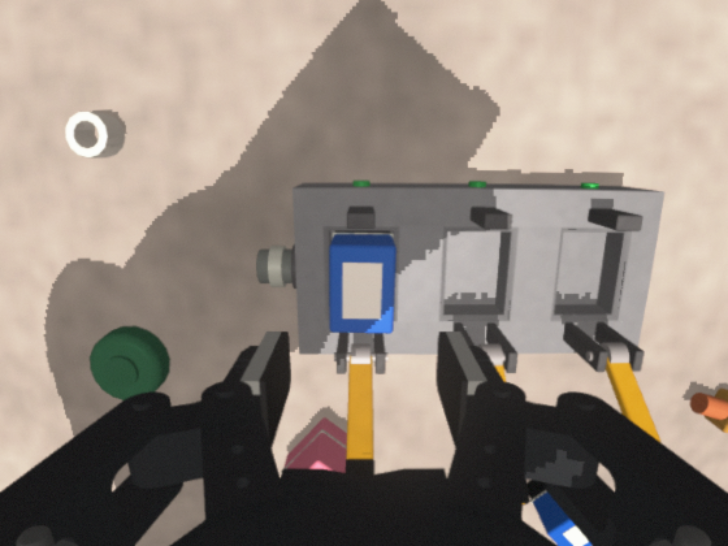

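Module seated: its top reads z 75.8 at (362,290). Next, shut its lever with closed fingers.

Emit:
{"fn": "arm_command", "kwargs": {
  "moves": [
    [[-35,0,0],[0,0,0],-1],
    [[-50,-50,0],[0,0,0],-1],
    [[-50,-100,0],[0,0,0],-1],
    [[-40,-130,0],[0,0,0],-1],
    [[-20,-130,0],[0,0,0],-1]
  ]
}}

```text
time: 12.45
tool_pos: [485.0, -151.7, 161.2]
orientation: [0.494, 0.506, 0.495, -0.504]
wrist_force: [2.0, -0.2, -0.8]
grip_width: 0.2
```

```bash
cat > lv.py <<'E'
from h import *
import sys
Y=float(sys.argv[1]);s=st()
loc=RR.T@(np.array(s["tool_pos"])-RO);print("rack coords",loc.round(1))
for th in (1.57,1.2,.8,.4,.1,0):
    e=np.array([-35,80])+58*np.array([np.cos(th),np.sin(th)])+3*np.array([-np.sin(th),np.cos(th)])
    p=rack([e[0]-11,Y,e[1]-9.5]);print(th,plan(p,RAZ)[0])
print("start",plan(rack([-105,Y,118]),RAZ))
i,d=viewer.get_image("wrist")
if len(sys.argv)>2: save(i,sys.argv[2]+".png",1.3)
i2,d2=viewer.get_image("scene")
for n,I,D in(("wrist",i,d),("scene",i2,d2)):
    P=cloud(n,D,s);hsv=cv2.cvtColor(I,cv2.COLOR_RGB2HSV)
    Q=(P-RO)@RR
    yel=(hsv[...,0]>15)&(hsv[...,0]<32)&(hsv[...,1]>140)&(Q[...,2]>70)&(Q[...,2]<170)&(abs(Q[...,0])<120)
    for yc in(68,0,-68):
        t=Q[yel&(abs(Q[...,1]-yc)<22)]
        if len(t)>15: 
            a=t[t[:,2]<=np.percentile(t[:,2],20)].mean(0);b=t[t[:,2]>=np.percentile(t[:,2],80)].mean(0)
            print(n,"lever y",yc,len(t),"ext x",np.percentile(t[:,0],[2,98]).round(),"z",np.percentile(t[:,2],[2,98]).round(),"angle %.2f"%np.arctan2(b[2]-a[2],b[0]-a[0]))
E
python3 lv.py 68 w13
```

```text
t12.45 [ 485.  -151.7  161.2] zaz -91.2 down -1.0000 F [ 2.  -0.2 -0.8] w 0.2 q [-0.08  0.79  0.62  1.82 -0.66  0.75 -0.69]
rack coords [-132.7   67.5  161.2]
1.57 [32.7 83.8 -0.4]
1.2 [ 35.6 104.9  -0.4]
0.8 [ 47.  125.   -0.4]
0.4 [ 65.4 139.   -0.3]
0.1 [ 82.  144.1  -0.3]
0 [ 87.7 144.7  -0.2]
start (array([43.2, 27.7, -0.4]), array([ 0. , -0.1, -0. ]))
wrist lever y 68 739 ext x [-58. -36.] z [ 89. 132.] angle 2.05
wrist lever y 0 1192 ext x [-67. -37.] z [ 87. 128.] angle 2.22
wrist lever y -68 1304 ext x [-76. -37.] z [ 87. 141.] angle 2.17
scene lever y 68 82 ext x [-57. -34.] z [ 87. 130.] angle 2.00
scene lever y 0 86 ext x [-66. -36.] z [ 86. 126.] angle 2.19
scene lever y -68 77 ext x [-64. -36.] z [ 87. 127.] angle 2.16
```

View pics/w13.png

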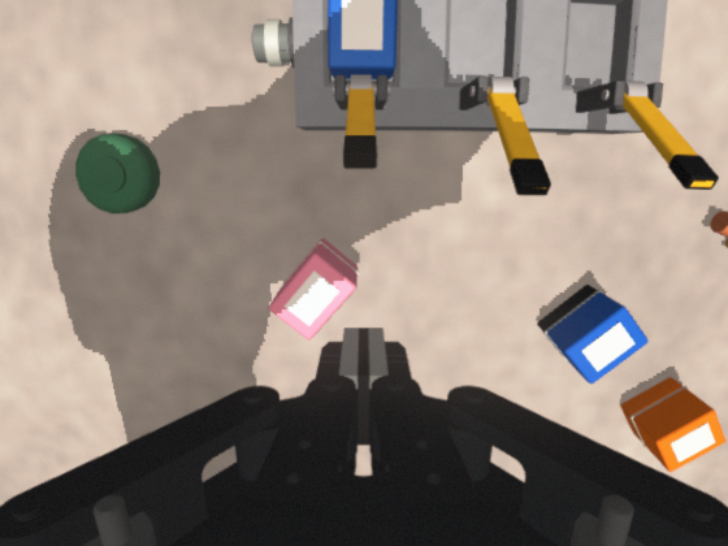

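Finger tip at (363,340), behind the first lever (tip at 360,150). Push through the arc.

Emit:
{"fn": "arm_command", "kwargs": {
  "moves": [
    [[36,0,0],[0,0,0],-1],
    [[36,25,0],[0,0,0],-1],
    [[35,55,0],[0,0,0],-1],
    [[34,80,0],[0,0,0],-1],
    [[35,103,0],[0,0,0],-1]
  ]
}}

```text
time: 13.05
tool_pos: [591.1, -152.8, 123.8]
orientation: [-0.494, -0.504, -0.497, 0.504]
wrist_force: [-1.4, 0.5, -0.7]
grip_width: -0.2
```

```bash
python3 lv.py 68 w14
```

```text
t13.05 [ 591.1 -152.8  123.8] zaz -91.0 down -1.0000 F [-1.4  0.5 -0.7] w -0.2 q [-0.07  0.98  0.63  1.47 -0.66  0.92 -0.83]
rack coords [-26.6  68.6 123.8]
1.57 [ -4.6 -22.4   0.5]
1.2 [-1.8 -1.2  0.6]
0.8 [ 9.6 18.9  0.7]
0.4 [27.9 32.9  0.8]
0.1 [44.5 38.1  0.8]
0 [50.2 38.8  0.8]
start (array([  6.1, -78.4,   0.4]), array([ 0.2, -0.2,  0.2]))
wrist lever y 68 126 ext x [-9. -7.] z [146. 149.] angle 1.74
wrist lever y 0 1316 ext x [-59. -37.] z [ 87. 117.] angle 2.21
wrist lever y -68 1918 ext x [-65. -37.] z [ 88. 130.] angle 2.15
scene lever y 68 36 ext x [-31.  -6.] z [ 85. 130.] angle 1.11
scene lever y 0 79 ext x [-62. -35.] z [ 87. 123.] angle 2.20
scene lever y -68 79 ext x [-62. -35.] z [ 85. 129.] angle 2.12
```

View pics/w14.png

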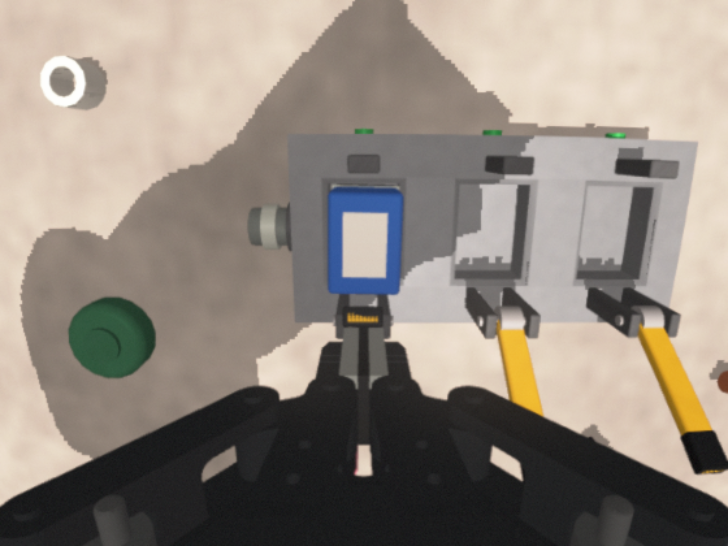

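Lever is at about 1.15 rad, held in front of the finger at (363,318). Continue down the arc.

Emit:
{"fn": "arm_command", "kwargs": {
  "moves": [
    [[8,17,0.5],[0,0,0],-1],
    [[20,30,0.5],[0,0,0],-1],
    [[32,36,0.5],[0,0,0],-1],
    [[42,39,0.5],[0,0,0],-1],
    [[47,39,0.5],[0,0,0],-1]
  ]
}}

```text
time: 13.65
tool_pos: [630.8, -153.7, 76.0]
orientation: [0.495, 0.504, 0.497, -0.504]
wrist_force: [-10.3, 6.0, 48.3]
grip_width: -0.2
```

```bash
python3 lv.py 68 w15
```

```text
t13.65 [ 630.8 -153.7   76. ] zaz -90.9 down -1.0000 F [-10.3   6.   48.3] w -0.2 q [-0.06  1.09  0.61  1.34 -0.69  0.93 -0.87]
rack coords [13.2 68.5 76. ]
1.57 [-52.4 -62.2   0.1]
1.2 [-49.6 -41.    0.2]
0.8 [-38.2 -21.    0.3]
0.4 [-19.9  -6.9   0.4]
0.1 [-3.3 -1.7  0.5]
0 [ 2.5 -1.2  0.5]
start (array([-4.180e+01, -1.182e+02, -1.000e-01]), array([ 0.2, -0.1,  0.1]))
wrist lever y 68 98 ext x [-29.  37.] z [ 78. 128.] angle 2.29
wrist lever y 0 59 ext x [-40.  26.] z [ 85. 170.] angle 0.92
wrist lever y -68 570 ext x [-44. -36.] z [87. 99.] angle 2.05
scene lever y 68 40 ext x [-29.  19.] z [77. 86.] angle 0.75
scene lever y -68 53 ext x [-62. -35.] z [ 86. 125.] angle 2.13
```

View pics/w15.png

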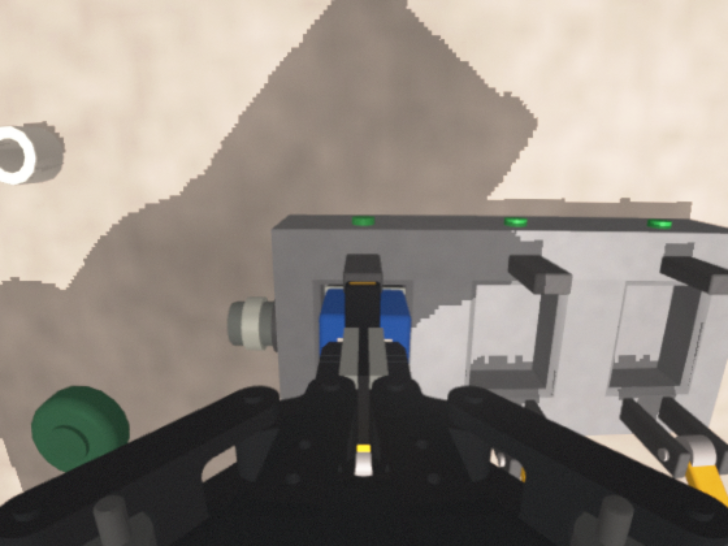

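The lever is shut over the module, lying level to the keeper post at (363,285). Back off and go to the second module.

Emit:
{"fn": "arm_command", "kwargs": {
  "moves": [
    [[-50,0,0],[0,0,0],-1],
    [[-100,0,0],[0,0,0],-1],
    [[-130,-50,0],[0,0,0],0.25],
    [[-130,-100,30],[8,0,0],0.25],
    [[-130,-150,70],[16,0,0],0.25]
  ]
}}

```text
time: 14.25
tool_pos: [501.3, -204.2, 207.9]
orientation: [0.419, 0.57, 0.421, -0.568]
wrist_force: [0.9, -1.0, -0.2]
grip_width: 43.3
```

```bash
python3 - <<'E'
from h import *
s=st();print(plan([429,-309,200],-141.3))
E
```

```text
t14.25 [ 501.3 -204.2  207.9] zaz -107.1 down -1.0000 F [ 0.9 -1.  -0.2] w 43.3 q [-0.04  0.79  0.75  1.65 -0.64  0.96 -0.92]
(array([  7.5, -38.2, 121.5]), array([34.2, -0.2,  0.1]))
```

Emit:
{"fn": "arm_command", "kwargs": {
  "moves": [
    [[7,-38,121],[34,0,0],0.25],
    [[7,-38,121],[34,0,0],0.25],
    [[7,-38,121],[34,0,0],0.25],
    [[7,-38,121],[34,0,0],0.25],
    [[7,-38,121],[34,0,0],0.25]
  ]
}}

```text
time: 14.75
tool_pos: [428.6, -308.8, 200.4]
orientation: [0.233, 0.668, 0.235, -0.667]
wrist_force: [1.3, 1.2, -0.9]
grip_width: 53.5
```

```bash
python3 mod.py w16 429 -309
```

```text
t14.75 [ 428.6 -308.8  200.4] zaz -141.4 down -1.0000 F [ 1.3  1.2 -0.9] w 53.5 q [ 0.14  0.83  0.88  1.7  -0.76  0.99 -1.16]
top 1971 52.62384541245041 ((428.7422180175781, -310.84088134765625), (33.6833381652832, 48.4844970703125), 39.992103576660156)
finger -1 [[-10.3, -1.5, -25.7], [-10.1, 7.2, -25.7], [-10.1, 0.3, -25.7], [-9.9, -1.2, -25.8], [-9.9, -0.8, -25.7], [-9.8, -0.3, -25.7], [-9.5, 0.5, -25.7], [-9.3, 6.3, -25.9]] inner z [25.44022112 26.03916657]
finger 1 [[-10.2, 0.4, 27.4], [-10.2, -0.1, 27.4], [-10.2, -4.6, 27.7], [-10.2, -3.6, 27.6], [-10.0, 5.7, 27.6], [-9.9, 7.1, 27.6], [-9.4, -1.5, 27.7], [-9.3, 0.5, 27.6]] inner z [27.297275   27.85084706]
```

View pics/w16.png

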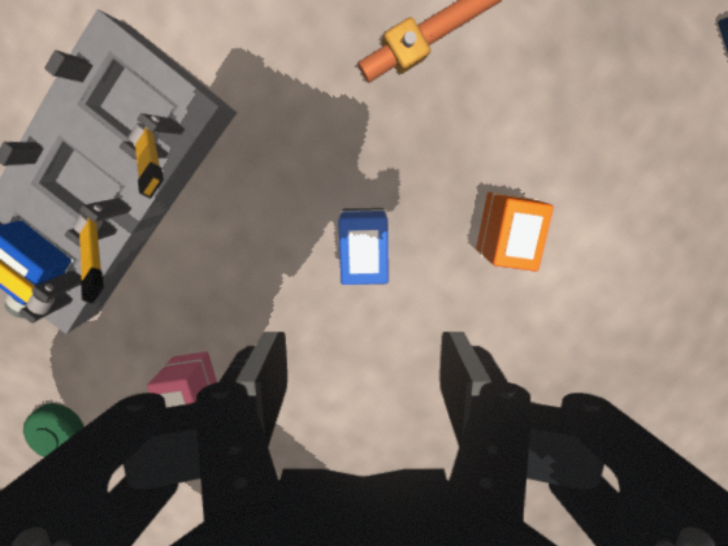

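Second module at (363,245), with the orange decoy well to the right at (520,235).

```bash
python3 - <<'E'
from h import *
s=st();print(plan([428.7,-310.6,40],-140.0))
E
```

```text
t14.80 [ 429.1 -308.2  200.3] zaz -141.0 down -1.0000 F [ 0.   0.4 -1. ] w 52.9 q [ 0.14  0.83  0.88  1.7  -0.76  0.99 -1.15]
(array([160.3,   2.1,   2.1]), array([-1. , -0.1,  0.2]))
```

Emit:
{"fn": "arm_command", "kwargs": {
  "moves": [
    [[30,2,2],[-1,0,0],0.25],
    [[80,2,2],[-1,0,0],0.25],
    [[125,2,2],[-1,0,0],0.25],
    [[140,2,2],[-1,0,0],0.25],
    [[140,2,2],[-1,0,0],0.25]
  ]
}}

```text
time: 15.3
tool_pos: [428.3, -309.4, 58.8]
orientation: [-0.241, -0.664, -0.246, 0.664]
wrist_force: [0.1, 0.1, 0.1]
grip_width: 53.5
```

```bash
python3 mod.py w17 428.7 -310.8;  python3 - <<'E'
from h import *
s=st();print(plan([428.7,-310.6,15],-140.0))
E
```

```text
t15.30 [ 428.3 -309.4   58.8] zaz -139.7 down -1.0000 F [0.1 0.1 0.1] w 53.5 q [ 0.24  1.02  0.67  1.82 -0.99  0.69 -0.94]
top 6229 52.62389696990144 ((428.9071044921875, -310.8638000488281), (34.22019958496094, 48.47283935546875), 40.18864059448242)
finger -1 [[8.4, -7.5, -16.4], [8.5, -7.0, -16.4], [8.5, 8.2, -16.4], [8.7, -11.6, -16.5], [9.0, -8.3, -16.5], [9.2, 7.4, -16.5], [9.8, -10.4, -16.6], [9.8, 12.4, -16.5]] inner z [ 0.10285272 25.562483  ]
finger 1 [[8.2, 12.5, 17.1], [8.3, -4.7, 17.6], [8.3, 7.8, 14.3], [8.3, 11.9, 17.6], [8.5, -2.0, 15.5], [8.9, -3.8, 17.6], [8.9, 13.3, 17.6], [9.3, -3.4, 17.6]] inner z [ 0.39788439 27.33825836]
t15.35 [ 428.8 -310.    60.3] zaz -139.8 down -1.0000 F [-0.1 -1.1  0.9] w 53.2 q [ 0.24  1.01  0.67  1.82 -0.99  0.69 -0.94]
(array([45.3,  0.6,  0.5]), array([ 0.2, -0.1,  0.2]))
```

View pics/w17.png

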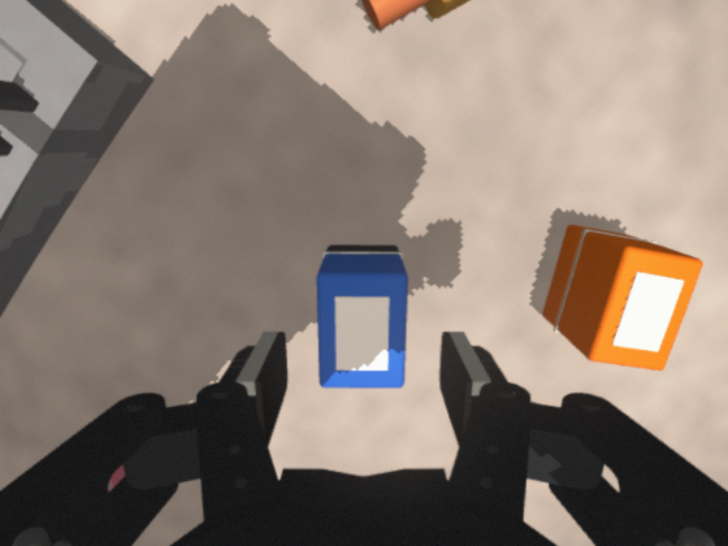

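Aligned: module at (363,315) between the open pads. Lower and grip.

Emit:
{"fn": "arm_command", "kwargs": {
  "moves": [
    [[20,0.5,0.5],[0,0,0],0.25],
    [[38,0.5,0.5],[0,0,0],0.25],
    [[45,0.5,0.5],[0,0,0],0.25],
    [[45,0.5,0.5],[0,0,0],0.25],
    [[45,0.5,0.5],[0,0,0],0.25]
  ]
}}

```text
time: 15.85
tool_pos: [429.1, -310.8, 16.5]
orientation: [0.242, 0.664, 0.245, -0.663]
wrist_force: [-0.4, 0.3, 0.5]
grip_width: 53.2
```

Emit:
{"fn": "arm_command", "kwargs": {
  "moves": [
    [[0,0,0],[0,0,0],-1],
    [[0,0,0],[0,0,0],-1],
    [[0,0,0],[0,0,0],-1],
    [[0,0,0],[0,0,0],-1]
  ]
}}

```text
time: 16.25
tool_pos: [429.6, -311.1, 17.7]
orientation: [0.243, 0.665, 0.244, -0.663]
wrist_force: [-0.4, 2.4, 14.4]
grip_width: 33.0
```

Emit:
{"fn": "arm_command", "kwargs": {
  "moves": [
    [[-10,0,0],[0,0,0],-1],
    [[-50,0,0],[0,0,0],-1],
    [[-100,0,0],[0,0,0],-1],
    [[-150,0,0],[0,0,0],-1],
    [[-190,0,0],[0,0,0],-1]
  ]
}}

```text
time: 16.75
tool_pos: [428.7, -311.7, 211.2]
orientation: [0.243, 0.665, 0.244, -0.663]
wrist_force: [1.2, 0.1, -1.0]
grip_width: 33.3
```

```bash
python3 - <<'E'
from h import *
s=st();print(rack([0,-68,0]),plan([515,-288,210],RAZ))
E
```

```text
t16.75 [ 428.7 -311.7  211.2] zaz -139.7 down -1.0000 F [ 1.2  0.1 -1. ] w 33.3 q [ 0.15  0.82  0.89  1.69 -0.74  1.   -1.14]
[ 614.91151255 -289.88582281    0.        ] (array([  1.5,  37.7, -81.2]), array([-48.6,  -0.1,  -0.1]))
```

Emit:
{"fn": "arm_command", "kwargs": {
  "moves": [
    [[1,38,-81],[-48.6,0,0],-1],
    [[1,38,-81],[-48.6,0,0],-1],
    [[1,38,-81],[-48.6,0,0],-1],
    [[1,38,-81],[-48.6,0,0],-1],
    [[1,38,-81],[-48.6,0,0],-1]
  ]
}}

```text
time: 17.25
tool_pos: [514.8, -288.4, 211.3]
orientation: [0.472, 0.528, 0.471, -0.526]
wrist_force: [-0.0, -0.3, -1.9]
grip_width: 33.0
```

Emit:
{"fn": "arm_command", "kwargs": {
  "moves": [
    [[0,0,0],[-6,0,0],-1],
    [[0,0,0],[-6,0,0],-1]
  ]
}}

```text
time: 17.45
tool_pos: [514.5, -288.7, 212.3]
orientation: [0.499, 0.502, 0.498, -0.501]
wrist_force: [0.5, 0.3, -1.0]
grip_width: 33.0
```

```bash
python3 rk.py w18; python3 - <<'E'
from h import *
s=st();print(plan([614.9,-289.9,120],RAZ))
E
```

```text
t17.45 [ 514.5 -288.7  212.3] zaz -90.3 down -1.0000 F [ 0.5  0.3 -1. ] w 33.0 q [ 0.16  0.83  0.66  1.46 -0.55  1.04 -0.63]
module top x -34.904729201471724 ((-1.161691665649414, 0.29836463928222656), (34.00104522705078, 48.86430358886719), 89.90966033935547)
rack top 15808 45.33790174822684 ((616.05322265625, -221.16555786132812), (213.22744750976562, 100.99846649169922), 88.85967254638672)
pocket<35 32 [ 592.2 -164.4   21.7] [ 593.4 -133.9   24.7]
keeper 308 [ 635.3 -171.4   71.9] [ 656.9 -139.9   80.5]
pocket<35 2214 [ 590.8 -238.8   21. ] [ 642.1 -202.    35. ]
keeper 217 [ 648.  -229.2   72.2] [ 655.5 -216.    77.7]
pocket<35 2359 [ 589.8 -308.2   20.4] [ 640.9 -270.6   34.9]
keeper 220 [ 646.7 -296.5   71.9] [ 654.6 -283.3   77.6]
t17.50 [ 514.5 -288.6  212.1] zaz -90.5 down -1.0000 F [-0.2  0.3  0. ] w 33.0 q [ 0.16  0.83  0.66  1.46 -0.55  1.04 -0.64]
(array([ 92.3, 100.2,   0.4]), array([ 0.6,  0. , -0.1]))
```

View pics/w18.png

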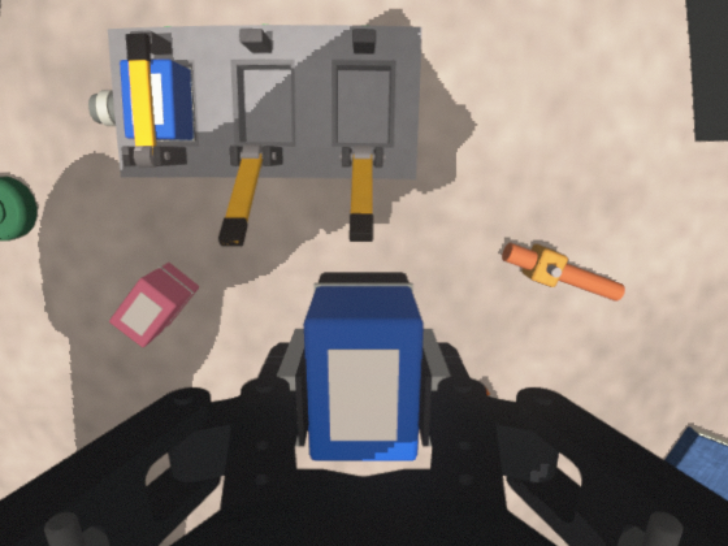

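Second module held upright at (363,380); pocket 0 shows as shut. Go over the right pocket.

Emit:
{"fn": "arm_command", "kwargs": {
  "moves": [
    [[0,40,0],[0.6,0,0],-1],
    [[0,80,0],[0.6,0,0],-1],
    [[10,101.5,0],[0.6,0,0],-1],
    [[50,101.5,0],[0.6,0,0],-1],
    [[80,101.5,0],[0.6,0,0],-1]
  ]
}}

```text
time: 18.0
tool_pos: [615.9, -289.3, 130.4]
orientation: [0.494, 0.506, 0.494, -0.506]
wrist_force: [-0.6, -0.0, -1.4]
grip_width: 33.2
```

Emit:
{"fn": "arm_command", "kwargs": {
  "moves": [
    [[20,0,0],[0,0,0],-1],
    [[40,0,0],[0,0,0],-1],
    [[45,0,0],[0,0,0],-1],
    [[45,0,0],[0,0,0],-1]
  ]
}}

```text
time: 18.4
tool_pos: [615.8, -289.3, 85.5]
orientation: [-0.494, -0.506, -0.494, 0.506]
wrist_force: [0.4, -0.5, -0.1]
grip_width: 33.3
```

```bash
python3 rk.py w19; python3 - <<'E'
from h import *
s=st();print(plan([616.1,-289.6,60],RAZ))
E
```

```text
t18.40 [ 615.8 -289.3   85.5] zaz -91.4 down -1.0000 F [ 0.4 -0.5 -0.1] w 33.3 q [ 0.17  1.12  0.61  1.19 -0.65  1.02 -0.76]
module top x -34.8842635099559 ((-0.9408416748046875, 0.3521385192871094), (48.82192611694336, 34.123619079589844), 0.07923302799463272)
rack top 24574 45.43954933660346 ((615.8770751953125, -225.17288208007812), (205.60458374023438, 101.06100463867188), 88.9315414428711)
pocket<35 5 [ 640.4 -164.8   31.9] [ 641.1 -134.8   35. ]
keeper 877 [ 635.5 -171.3   71.6] [ 657.3 -151.7   80.5]
pocket<35 4054 [ 589.5 -237.2   21.3] [ 639.3 -201.7   35. ]
keeper 530 [ 648.8 -229.2   71.7] [ 656.  -215.8   77.4]
pocket<35 888 [ 625.8 -308.6   21. ] [ 638.7 -271.3   34.9]
keeper 889 [ 638.1 -304.4   71.7] [ 655.  -276.7   80.3]
t18.45 [ 616.2 -289.5   86.3] zaz -91.4 down -1.0000 F [ 0.6  0.  -0.8] w 33.1 q [ 0.17  1.12  0.61  1.19 -0.65  1.02 -0.76]
(array([26.3, -0.1,  0.1]), array([-0.2,  0.1, -0.1]))
```

View pics/w19.png

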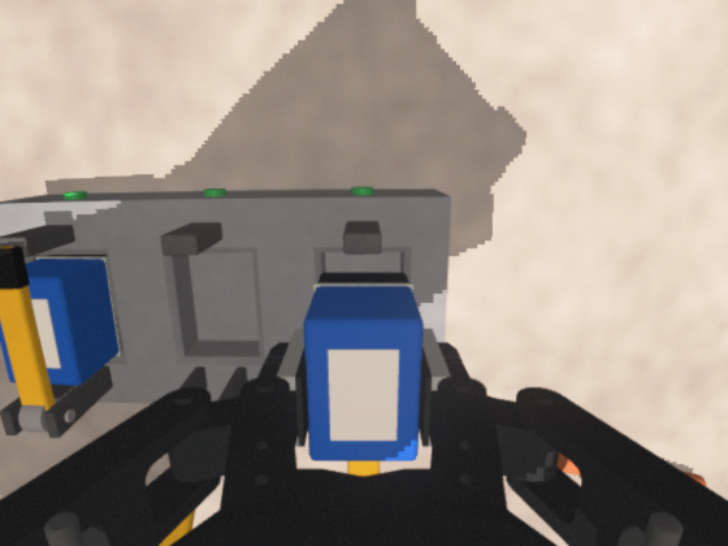

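Emit:
{"fn": "arm_command", "kwargs": {
  "moves": [
    [[6,0,0],[0,0,0],-1],
    [[12,0,0],[0,0,0],-1],
    [[18,0,0],[0,0,0],-1],
    [[24,0,0],[0,0,0],-1],
    [[27,0,0],[0,0,0],-1]
  ]
}}

```text
time: 18.95
tool_pos: [615.9, -289.4, 58.5]
orientation: [-0.494, -0.506, -0.494, 0.506]
wrist_force: [-0.2, 0.4, -0.9]
grip_width: 33.0
```

```bash
python3 - <<'E'
from h import *
s=st();print(plan([616.0,-289.6,41],RAZ))
E
```

```text
t18.95 [ 615.9 -289.4   58.5] zaz -91.4 down -1.0000 F [-0.2  0.4 -0.9] w 33.0 q [ 0.17  1.15  0.59  1.21 -0.66  0.97 -0.74]
(array([17.5,  0.1,  0.2]), array([-0.2,  0. , -0. ]))
```

Emit:
{"fn": "arm_command", "kwargs": {
  "moves": [
    [[4,0,0],[0,0,0],-1],
    [[8,0,0],[0,0,0],-1],
    [[12,0,0],[0,0,0],-1],
    [[15,0,0],[0,0,0],-1],
    [[16,0,0],[0,0,0],-1]
  ]
}}

```text
time: 19.45
tool_pos: [615.9, -289.4, 42.2]
orientation: [-0.494, -0.506, -0.494, 0.506]
wrist_force: [-0.5, 1.2, -0.7]
grip_width: 33.2
```

```bash
python3 - <<'E'
from h import *
s=st();print(plan([616.0,-289.6,41],RAZ))
E
```

```text
t19.45 [ 615.9 -289.4   42.2] zaz -91.4 down -1.0000 F [-0.5  1.2 -0.7] w 33.2 q [ 0.18  1.17  0.58  1.21 -0.67  0.94 -0.73]
(array([1.2, 0.1, 0.2]), array([-0.3,  0. , -0. ]))
```

Nearly bottomed with no force. I'll release so it drops the last millimetre or so, then lift and check.

Emit:
{"fn": "arm_command", "kwargs": {
  "moves": [
    [[1,0,0],[0,0,0],-1],
    [[1,0,0],[0,0,0],0.2],
    [[1,0,0],[0,0,0],0.2],
    [[1,0,0],[0,0,0],0.2],
    [[-8,0,0],[0,0,0],0.2]
  ]
}}

```text
time: 19.95
tool_pos: [615.5, -289.1, 49.7]
orientation: [-0.493, -0.506, -0.494, 0.506]
wrist_force: [0.3, 0.8, 0.6]
grip_width: 51.4
```

Emit:
{"fn": "arm_command", "kwargs": {
  "moves": [
    [[-30,0,0],[0,0,0],0.2],
    [[-60,0,0],[0,0,0],0.2],
    [[-90,0,0],[0,0,0],0.2],
    [[-90,0,0],[0,0,0],0.2]
  ]
}}

```text
time: 20.35
tool_pos: [616.7, -290.2, 144.4]
orientation: [0.496, 0.506, 0.492, -0.506]
wrist_force: [-0.8, -0.3, -0.7]
grip_width: 51.6
```

```bash
python3 - <<'E'
from h import *
s=st()
i,d=viewer.get_image("wrist");save(i,"w20.png",1.3);P=cloud("wrist",d,s)
t=P[(abs(P[...,0]-615)<22)&(abs(P[...,1]+290)<14)&(P[...,2]>60)&(P[...,2]<95)]
print(len(t),np.percentile(t[:,2],[5,25,50,75,95]))
E
```

```text
t20.35 [ 616.7 -290.2  144.4] zaz -91.4 down -1.0000 F [-0.8 -0.3 -0.7] w 51.6 q [ 0.16  1.05  0.64  1.15 -0.61  1.12 -0.79]
2567 [74.6906888  75.33311318 75.77673304 76.23316558 76.85210971]
```

View pics/w20.png

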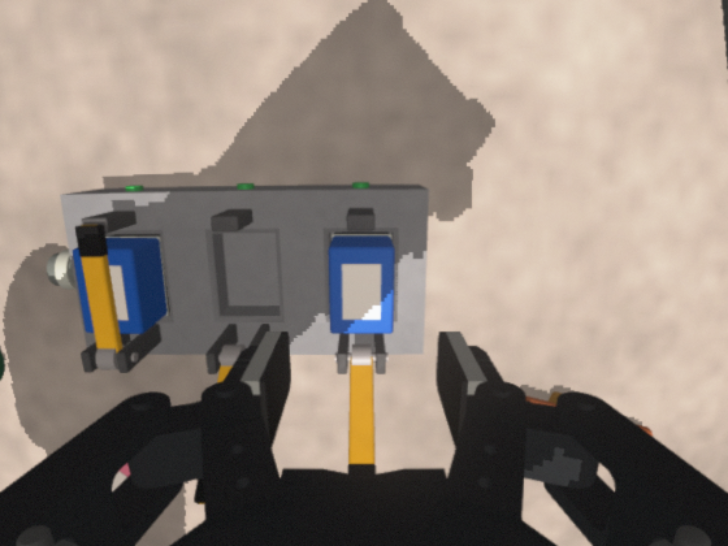

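Seated: top z 75.8, the same as the first, at (362,285). Now its lever.

Emit:
{"fn": "arm_command", "kwargs": {
  "moves": [
    [[-35,0,0],[0,0,0],-1],
    [[-50,-50,0],[0,0,0],-1],
    [[-50,-100,0],[0,0,0],-1],
    [[-40,-130,0],[0,0,0],-1],
    [[-20,-130,0],[0,0,0],-1]
  ]
}}

```text
time: 20.9
tool_pos: [482.8, -286.9, 163.2]
orientation: [0.494, 0.507, 0.492, -0.507]
wrist_force: [1.7, -0.0, -0.4]
grip_width: -0.2
```

```bash
python3 lv.py -68 w21
```

```text
t20.90 [ 482.8 -286.9  163.2] zaz -91.6 down -1.0000 F [ 1.7 -0.  -0.4] w -0.2 q [ 0.18  0.85  0.62  1.63 -0.61  0.86 -0.55]
rack coords [-132.1  -67.7  163.2]
1.57 [34.9 83.1 -0.4]
1.2 [ 37.8 104.2  -0.5]
0.8 [ 49.3 124.3  -0.7]
0.4 [ 67.6 138.2  -0.9]
0.1 [ 84.2 143.3  -0.9]
0 [ 90.  143.9  -1. ]
start (array([45.3, 27. ,  0. ]), array([-0.4,  0.1, -0.1]))
wrist lever y 68 1286 ext x [-28.  11.] z [80. 85.] angle 1.86
wrist lever y 0 1164 ext x [-67. -38.] z [ 87. 126.] angle 2.22
wrist lever y -68 918 ext x [-64. -37.] z [ 88. 129.] angle 2.16
scene lever y 68 75 ext x [-28.  22.] z [77. 86.] angle 0.62
scene lever y 0 80 ext x [-65. -35.] z [ 87. 126.] angle 2.21
scene lever y -68 74 ext x [-62. -35.] z [ 88. 127.] angle 2.15
```

Emit:
{"fn": "arm_command", "kwargs": {
  "moves": [
    [[40,0,0],[0,0,0],-1],
    [[40,25,0],[0,0,0],-1],
    [[38,55,0],[0,0,0],-1],
    [[37,80,-0.5],[0,0,0],-1],
    [[38,103,-0.5],[0,0,0],-1]
  ]
}}

```text
time: 21.5
tool_pos: [589.9, -287.3, 122.7]
orientation: [-0.494, -0.506, -0.494, 0.506]
wrist_force: [-1.9, -0.5, -0.2]
grip_width: 0.0
```

```bash
python3 lv.py -68 w22
```

```text
t21.50 [ 589.9 -287.3  122.7] zaz -91.4 down -1.0000 F [-1.9 -0.5 -0.2] w 0.0 q [ 0.16  1.04  0.62  1.28 -0.63  1.02 -0.72]
rack coords [-25.1 -65.9 122.7]
1.57 [ -5.7 -23.9   2.1]
1.2 [-2.9 -2.7  2.1]
0.8 [ 8.5 17.4  2. ]
0.4 [26.9 31.4  2. ]
0.1 [43.4 36.5  1.9]
0 [49.2 37.1  1.9]
start (array([  4.8, -79.9,   2.4]), array([-0.2, -0. ,  0.1]))
wrist lever y 68 1823 ext x [-29.  21.] z [79. 85.] angle 1.24
wrist lever y 0 1238 ext x [-58. -37.] z [ 87. 115.] angle 2.21
wrist lever y -68 50 ext x [-6. -4.] z [144. 147.] angle 1.38
scene lever y 68 71 ext x [-28.  22.] z [78. 85.] angle 2.24
scene lever y 0 77 ext x [-66. -36.] z [ 86. 126.] angle 2.18
scene lever y -68 34 ext x [-30.  -6.] z [ 85. 132.] angle 1.12
```

View pics/w22.png

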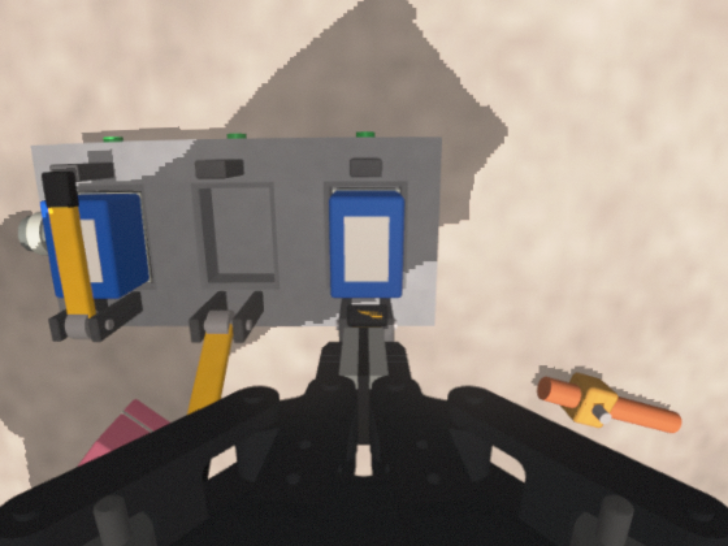

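Emit:
{"fn": "arm_command", "kwargs": {
  "moves": [
    [[8,16,1.5],[0,0,0],-1],
    [[20,30,2],[0,0,0],-1],
    [[32,36,2],[0,0,0],-1],
    [[41,38,2],[0,0,0],-1],
    [[45,38,2],[0,0,0],-1]
  ]
}}

```text
time: 22.1
tool_pos: [628.6, -289.7, 76.6]
orientation: [-0.494, -0.505, -0.495, 0.506]
wrist_force: [-5.4, 5.2, 31.5]
grip_width: -0.0
```

```bash
python3 lv.py -68 w23
```

```text
t22.10 [ 628.6 -289.7   76.6] zaz -91.3 down -1.0000 F [-5.4  5.2 31.5] w -0.0 q [ 0.17  1.15  0.61  1.14 -0.65  1.04 -0.77]
rack coords [ 13.6 -67.5  76.6]
1.57 [-51.9 -62.6   0.6]
1.2 [-49.  -41.4   0.6]
0.8 [-37.6 -21.4   0.5]
0.4 [-19.2  -7.4   0.5]
0.1 [-2.7 -2.2  0.5]
0 [ 3.1 -1.6  0.5]
start (array([ -41.4, -118.7,    0.7]), array([-0.1, -0. ,  0. ]))
wrist lever y 68 2103 ext x [-29.  20.] z [79. 85.] angle 2.21
wrist lever y 0 18 ext x [-40. -37.] z [84. 88.] angle 1.53
wrist lever y -68 76 ext x [-29.  37.] z [ 79. 129.] angle 1.66
scene lever y 68 73 ext x [-28.  24.] z [77. 86.] angle 0.38
scene lever y 0 79 ext x [-67. -35.] z [ 86. 124.] angle 2.21
scene lever y -68 42 ext x [-27.  17.] z [77. 87.] angle 1.16
```

View pics/w23.png

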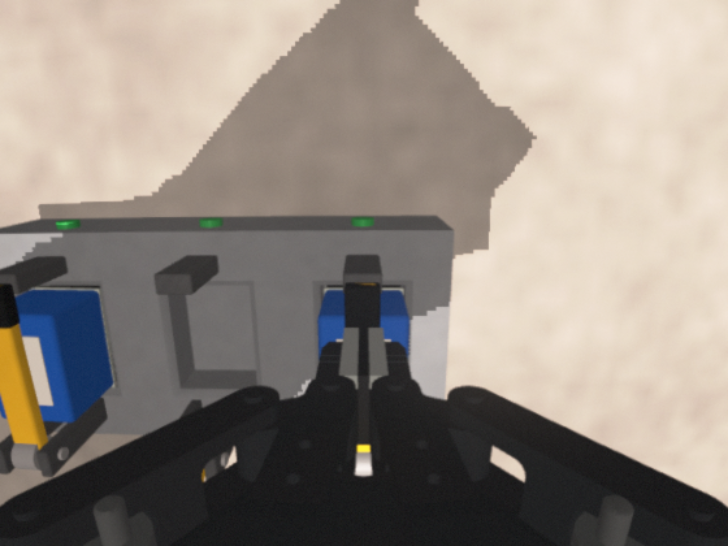

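Second module's lever is shut, level to its post at (363,290). Now the middle lever of the empty pocket.

Emit:
{"fn": "arm_command", "kwargs": {
  "moves": [
    [[-50,0,0],[0,0,0],-1],
    [[-100,0,0],[0,0,0],-1],
    [[-105,-50,-20],[0,0,0],-1],
    [[-105,-100,-60],[0,0,0],-1],
    [[-95,-143,-68],[0,0,0],-1]
  ]
}}

```text
time: 22.7
tool_pos: [517.8, -230.7, 177.3]
orientation: [0.495, 0.506, 0.494, -0.505]
wrist_force: [1.3, -2.0, -0.5]
grip_width: 0.4
```

```bash
python3 lv.py 0 w24
```

```text
t22.70 [ 517.8 -230.7  177.3] zaz -91.2 down -1.0000 F [ 1.3 -2.  -0.5] w 0.4 q [ 0.05  0.84  0.65  1.59 -0.61  0.91 -0.67]
rack coords [-98.3 -10.8 177.3]
1.57 [ 48.9  49.3 -10.8]
1.2 [ 51.8  70.4 -10.8]
0.8 [ 63.3  90.4 -10.8]
0.4 [ 81.7 104.4 -10.8]
0.1 [ 98.3 109.5 -10.8]
0 [104.  110.1 -10.8]
start (array([ 59.3,  -6.8, -10.7]), array([-0. , -0. , -0.1]))
wrist lever y 68 1309 ext x [-29.  20.] z [81. 85.] angle 1.93
wrist lever y 0 982 ext x [-67. -37.] z [ 88. 127.] angle 2.22
wrist lever y -68 1332 ext x [-28.  21.] z [81. 85.] angle 1.86
scene lever y 68 75 ext x [-27.  23.] z [77. 86.] angle 0.68
scene lever y 0 79 ext x [-66. -36.] z [ 86. 125.] angle 2.21
scene lever y -68 64 ext x [-28.  24.] z [78. 85.] angle 0.26
```

View pics/w24.png

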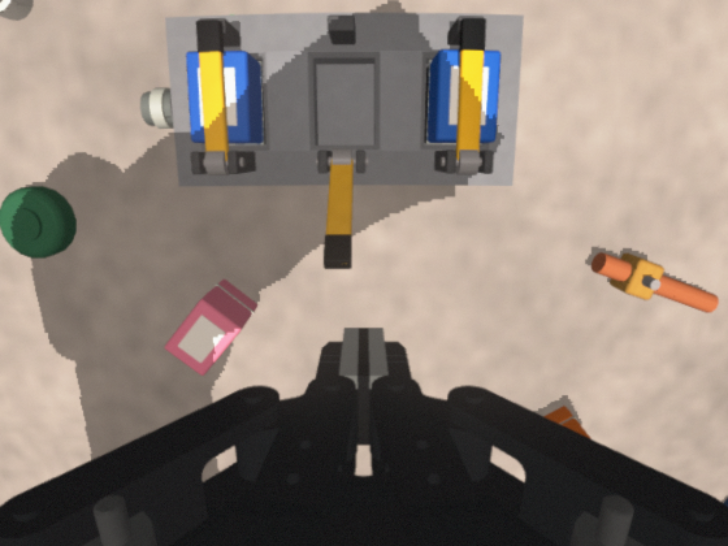

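Emit:
{"fn": "arm_command", "kwargs": {
  "moves": [
    [[30,-17,-11],[0,0,0],-1],
    [[56,-17,-11],[0,0,0],-1],
    [[56,10,-11],[0,0,0],-1],
    [[53,40,-11],[0,0,0],-1],
    [[53,68,-11],[0,0,0],-1]
  ]
}}

```text
time: 23.3
tool_pos: [581.1, -219.8, 123.5]
orientation: [-0.491, -0.506, -0.496, 0.507]
wrist_force: [-1.8, 0.5, -0.2]
grip_width: -0.1
```

```bash
python3 lv.py 0 w25
```

```text
t23.30 [ 581.1 -219.8  123.5] zaz -91.5 down -1.0000 F [-1.8  0.5 -0.2] w -0.1 q [ 0.04  0.99  0.63  1.42 -0.65  0.95 -0.75]
rack coords [-35.2   1.4 123.5]
1.57 [ -5.  -13.7   1.4]
1.2 [-2.2  7.5  1.3]
0.8 [ 9.1 27.6  1.2]
0.4 [27.4 41.7  1.2]
0.1 [43.9 46.9  1.3]
0 [49.7 47.6  1.3]
start (array([  5.9, -69.7,   1.8]), array([-0.3, -0.3,  0.4]))
wrist lever y 68 1821 ext x [-29.  20.] z [81. 85.] angle 0.92
wrist lever y 0 404 ext x [-29. -16.] z [ 94. 152.] angle 1.40
wrist lever y -68 1837 ext x [-29.  21.] z [81. 85.] angle 0.61
scene lever y 68 73 ext x [-27.  23.] z [78. 85.] angle 1.81
scene lever y 0 43 ext x [-31. -14.] z [ 85. 130.] angle 1.26
scene lever y -68 65 ext x [-28.  24.] z [78. 85.] angle 0.72
```

View pics/w25.png

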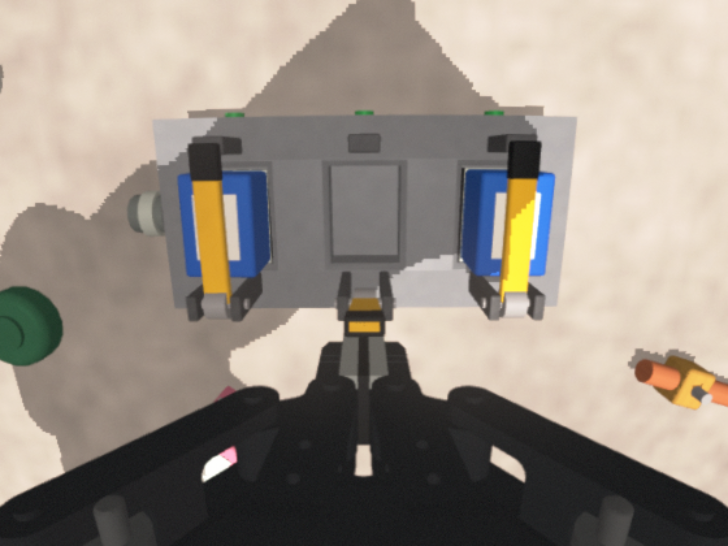

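Emit:
{"fn": "arm_command", "kwargs": {
  "moves": [
    [[1,14,1],[0,0,0],-1],
    [[10,27,1],[0,0,0],-1],
    [[25,40,1],[0,0,0],-1],
    [[38,46,1],[0,0,0],-1],
    [[45,47,1],[0,0,0],-1]
  ]
}}

```text
time: 23.9
tool_pos: [628.6, -221.3, 76.3]
orientation: [-0.491, -0.506, -0.497, 0.506]
wrist_force: [-6.1, 2.9, 36.7]
grip_width: 0.3
```

```bash
python3 lv.py 0 w26
```

```text
t23.90 [ 628.6 -221.3   76.3] zaz -91.4 down -1.0000 F [-6.1  2.9 36.7] w 0.3 q [ 0.06  1.12  0.61  1.25 -0.68  0.98 -0.82]
rack coords [12.3  0.9 76.3]
1.57 [-51.8 -61.6   0.9]
1.2 [-49.1 -40.4   0.8]
0.8 [-37.7 -20.3   0.8]
0.4 [-19.5  -6.2   0.8]
0.1 [-2.9 -0.9  0.9]
0 [ 2.8 -0.3  0.9]
start (array([ -41. , -117.5,    1.1]), array([-0.2, -0.3,  0.3]))
wrist lever y 68 1853 ext x [-14.  37.] z [80. 85.] angle 2.67
wrist lever y 0 74 ext x [-29.  23.] z [ 81. 129.] angle 1.99
wrist lever y -68 1867 ext x [-15.  37.] z [80. 85.] angle 2.52
scene lever y 68 73 ext x [-27.  22.] z [78. 86.] angle 1.28
scene lever y 0 43 ext x [-29.  24.] z [78. 99.] angle 1.27
scene lever y -68 52 ext x [-16.  27.] z [77. 85.] angle 1.06
```

View pics/w26.png

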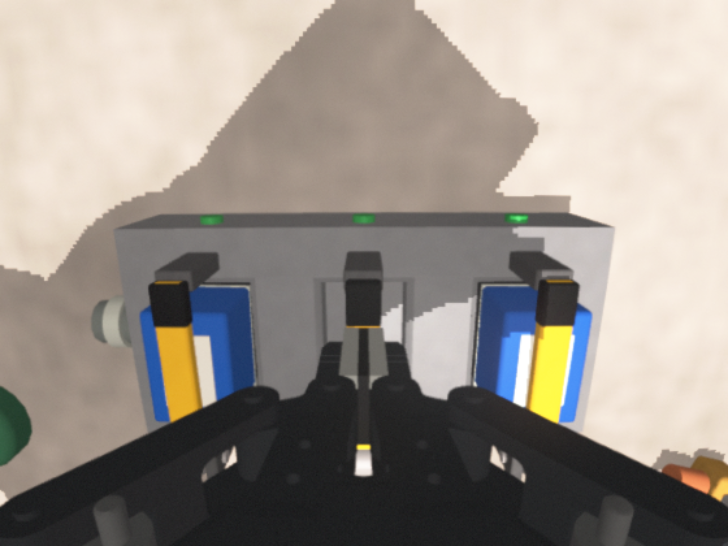

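All three levers are shut. Lift clear and move to the pendulum side of the stand.

Emit:
{"fn": "arm_command", "kwargs": {
  "moves": [
    [[-50,0,0],[0,0,0],-1],
    [[-100,0,0],[0,0,0],-1],
    [[-150,0,-40],[0,0,0],-1],
    [[-174,0,-90],[0,0,0],-1],
    [[-174,0,-140],[0,0,0],-1]
  ]
}}

```text
time: 24.5
tool_pos: [632.1, -99.0, 252.9]
orientation: [0.492, 0.507, 0.495, -0.506]
wrist_force: [0.9, 0.9, -0.8]
grip_width: -0.0
```

```bash
python3 - <<'E'
from h import *
s=st();p=seis([82,-62,255]);print(p,np.hypot(*p[:2]),plan(p,-96.3))
for n in("scene","top"):
    i,d=viewer.get_image(n);save(i,n+"9.png",1.4)
E
```

```text
t24.50 [632.1 -99.  252.9] zaz -91.5 down -1.0000 F [ 0.9  0.9 -0.8] w -0.0 q [-0.17  0.89  0.73  1.18 -0.58  1.28 -1.06]
[686.40127106 200.57620725 255.        ] 715.1066492685319 (array([  -0.8,   46.2, -300.9]), array([ 4.8, -0.3,  0.1]))
```

View pics/scene9.png

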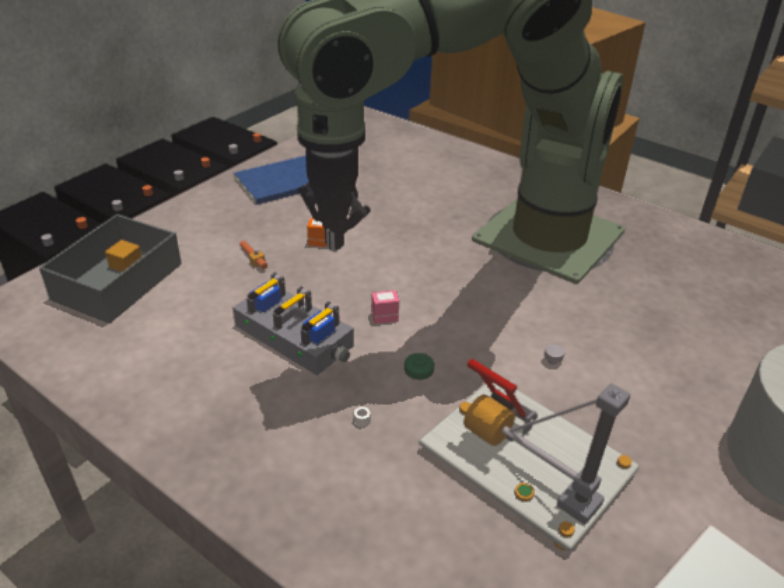

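View pics/top9.png

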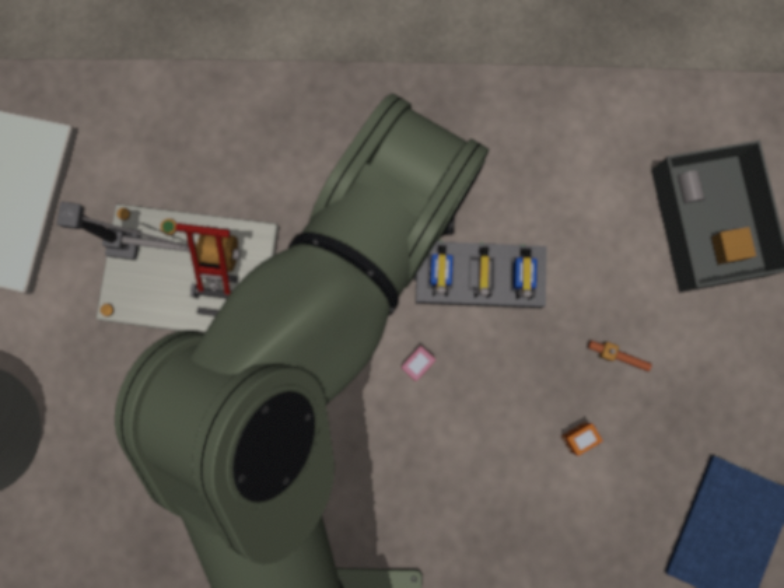

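Rack view: both blue modules are under shut yellow levers and the middle lever is shut (scene 265–320, 290–320). The stand is still clamped and no other blue module is visible.

```bash
python3 - <<'E'
from h import *
s=st();p=seis([84,-62,255]);print(p,plan(p,-6.3))
E
```

```text
t24.60 [633.2 -91.9 251.2] zaz -91.0 down -1.0000 F [ 0.2  0.4 -1.4] w 0.1 q [-0.18  0.89  0.73  1.18 -0.58  1.28 -1.06]
[688.38919297 200.35673863 255.        ] (array([  -1.4,   50.2, -293.2]), array([-84.7,  -0.5,  -0.2]))
```

Emit:
{"fn": "arm_command", "kwargs": {
  "moves": [
    [[-5,20,-50],[-8,0,0],-1],
    [[-5,35,-100],[-16,0,0],-1],
    [[-5,45,-150],[-25,0,0],-1],
    [[-5,45,-200],[-33,0,0],-1],
    [[-5,45,-240],[-42,0,0],-1]
  ]
}}

```text
time: 25.1
tool_pos: [681.8, 145.2, 258.1]
orientation: [0.641, 0.296, 0.645, -0.291]
wrist_force: [0.2, -0.1, -1.5]
grip_width: -0.4
```

```bash
python3 - <<'E'
from h import *
s=st();p=seis([84,-62,255]);print(p,plan(p,-6.3))
E
```

```text
t25.10 [681.8 145.2 258.1] zaz -49.1 down -1.0000 F [ 0.2 -0.1 -1.5] w -0.4 q [-0.42  0.97  0.58  0.87 -0.48  1.41 -0.84]
[688.38919297 200.35673863 255.        ] (array([  3.6,  41.1, -37.3]), array([-42.8,  -0.4,  -0.4]))
```

Emit:
{"fn": "arm_command", "kwargs": {
  "moves": [
    [[4,41,-37],[-43,-0.4,-0.4],-1],
    [[4,41,-37],[-43,-0.4,-0.4],-1],
    [[4,41,-37],[-43,-0.4,-0.4],-1],
    [[4,41,-37],[-43,-0.4,-0.4],-1],
    [[4,41,-37],[-43,-0.4,-0.4],-1]
  ]
}}

```text
time: 25.6
tool_pos: [688.2, 199.5, 254.4]
orientation: [0.706, 0.037, 0.706, -0.038]
wrist_force: [0.1, -0.5, -0.1]
grip_width: 0.0
```

Emit:
{"fn": "arm_command", "kwargs": {
  "moves": [
    [[0,0,0],[-2,0,0],-1]
  ]
}}

```text
time: 25.7
tool_pos: [687.8, 199.1, 254.4]
orientation: [0.706, 0.023, 0.707, -0.023]
wrist_force: [0.7, -0.4, -0.5]
grip_width: -0.1
```

```bash
python3 - <<'E'
from h import *
s=st();print(plan(seis([84,-62,166]),-6.3))
i,d=viewer.get_image("wrist");save(i,"w27.png",1.3)
P=cloud("wrist",d,s);hsv=cv2.cvtColor(i,cv2.COLOR_RGB2HSV);Q=(P-SO)@SR
red=((hsv[...,0]<6)|(hsv[...,0]>174))&(hsv[...,1]>150)&(Q[...,2]>172)&(Q[...,2]<200)
t=Q[red]
if len(t): print("bar",len(t),t.min(0),t.max(0))
E
```

```text
t25.70 [687.8 199.1 254.4] zaz -3.7 down -1.0000 F [ 0.7 -0.4 -0.5] w -0.1 q [-0.44  0.99  0.42  0.75 -0.35  1.45 -0.22]
(array([88.4,  1.3,  0.5]), array([ 2.6, -0. ,  0. ]))
bar 2285 [  34.98912411 -100.35947352  172.00122645] [ 53.70613247 -21.34495218 192.23385135]
```

View pics/w27.png

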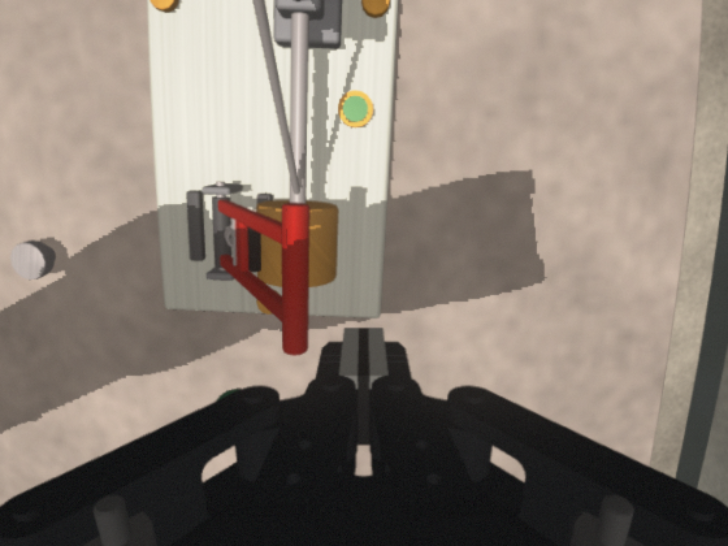

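The bar, clamped, is at (294,280) with the fingers to its pendulum side. Lower beside it, then push back.

Emit:
{"fn": "arm_command", "kwargs": {
  "moves": [
    [[30,1,3],[2.6,0,0],-1],
    [[60,1,3],[2.6,0,0],-1],
    [[85,1,3],[2.6,0,0],-1],
    [[88,1,3],[2.6,0,0],-1],
    [[88,1,3],[2.6,0,0],-1]
  ]
}}

```text
time: 26.25
tool_pos: [690.7, 199.6, 166.9]
orientation: [0.706, 0.039, 0.706, -0.04]
wrist_force: [0.3, 0.3, 0.6]
grip_width: 0.2
```

```bash
python3 bar.py e; python3 - <<'E'
from h import *
i,d=viewer.get_image("wrist");save(i,"w28.png",1.3)
print(plan(seis([-20,-62,166]),-6.3))
E
```

```text
t26.25 [690.7 199.6 166.9] zaz -6.4 down -1.0000 F [0.3 0.3 0.6] w 0.2 q [-0.45  1.06  0.41  0.9  -0.38  1.24 -0.22]
[ 86.39972257 -62.54009503 166.92068383]
top bar 116 [ -33. -140.  166.] [ 49. -58. 505.] [ 42. -82. 188.]
scene bar 134 [ 45. -64. 177.] [ 57. -18. 192.] [ 53. -39. 187.]
(array([ 1.90e+00,  1.00e-01, -1.07e+02]), array([-0.1,  0.1, -0. ]))
```

View pics/w28.png

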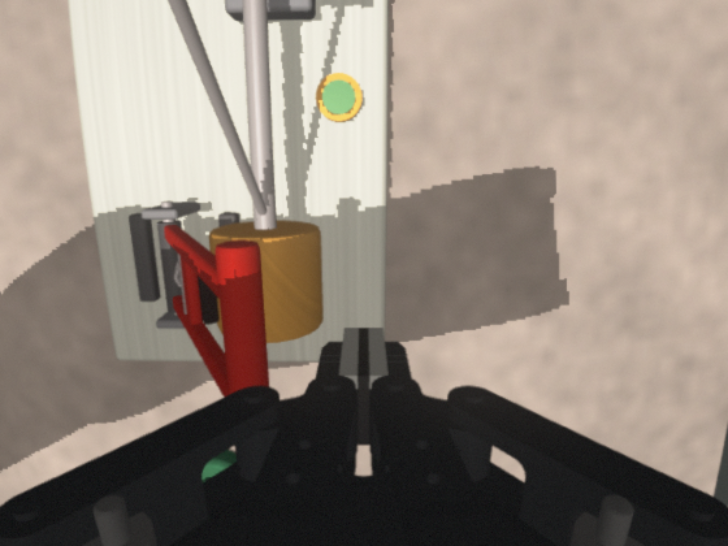

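Emit:
{"fn": "arm_command", "kwargs": {
  "moves": [
    [[1,0,-12],[0,0,0],-1],
    [[1,0,-25],[0,0,0],-1],
    [[1,0,-40],[0,0,0],-1],
    [[1,0,-55],[0,0,0],-1],
    [[1,0,-65],[0,0,0],-1]
  ]
}}

```text
time: 26.9
tool_pos: [626.9, 207.1, 168.8]
orientation: [0.707, 0.04, 0.705, -0.039]
wrist_force: [2.3, 0.1, 2.5]
grip_width: -0.2
```

```bash
python3 bar.py f
```

```text
t26.90 [626.9 207.1 168.8] zaz -6.4 down -1.0000 F [2.3 0.1 2.5] w -0.2 q [-0.53  0.94  0.41  1.22 -0.38  1.05 -0.2 ]
[ 22.12552923 -62.00309178 168.765507  ]
top bar 117 [ -34. -100.  167.] [  8. -66. 255.] [ -4. -84. 206.]
scene bar 127 [ -4. -51. 167.] [  9. -18. 210.] [  4. -33. 205.]
```

Bar is near −2 mm and still needs to pass −30. Continue.

Emit:
{"fn": "arm_command", "kwargs": {
  "moves": [
    [[2,0,-12],[0,0,0],-1],
    [[2,0,-24],[0,0,0],-1],
    [[2,0,-36],[0,0,0],-1],
    [[2,0,-44],[0,0,0],-1],
    [[2,0,-48],[0,0,0],-1]
  ]
}}

```text
time: 27.5
tool_pos: [579.1, 212.9, 166.9]
orientation: [0.707, 0.04, 0.705, -0.039]
wrist_force: [0.1, -0.9, 0.1]
grip_width: 0.0
```

```bash
python3 bar.py g
```

```text
t27.50 [579.1 212.9 166.9] zaz -6.4 down -1.0000 F [ 0.1 -0.9  0.1] w 0.0 q [-0.59  0.88  0.41  1.41 -0.39  0.93 -0.19]
[-26.01851199 -61.51083786 166.93334772]
top bar 229 [-124. -136.  165.] [-53. -22. 551.] [-110.  -70.  189.]
scene bar 147 [-111.  -68.  165.] [-89. -19. 192.] [-103.  -38.  186.]
```

The stand snapped back to parked. Lift straight up and go clear, then run the final checks.

Emit:
{"fn": "arm_command", "kwargs": {
  "moves": [
    [[-40,0,0],[0,0,0],-1],
    [[-90,0,0],[0,0,0],-1],
    [[-130,0,0],[0,0,0],-1],
    [[-150,-50,-20],[0,0,0],-1],
    [[-150,-100,-40],[0,0,0],-1]
  ]
}}

```text
time: 28.1
tool_pos: [533.7, 126.3, 317.9]
orientation: [0.708, 0.039, 0.704, -0.038]
wrist_force: [1.5, -2.1, -0.4]
grip_width: 0.4
```

Emit:
{"fn": "arm_command", "kwargs": {
  "moves": [
    [[0,-40,-20],[0,0,0],-1],
    [[0,-40,-20],[0,0,0],-1],
    [[0,-40,-20],[0,0,0],-1],
    [[0,-40,-20],[0,0,0],-1]
  ]
}}

```text
time: 28.5
tool_pos: [510.1, 89.4, 317.6]
orientation: [0.709, 0.039, 0.704, -0.038]
wrist_force: [-0.2, 0.4, 0.2]
grip_width: 0.0
```

```bash
python3 bar.py z; python3 lv.py 0 w30 | grep lever; python3 - <<'E'
from h import *
a=np.load("scene0.npz")["i"].astype(int);b,_=viewer.get_image("scene")
# bystanders: project known spots; compare colour blobs start vs end
for nm,(x0,y0,x1,y1) in dict(cap=(280,245,320,275),ferrule=(248,285,270,308),knob=(382,240,405,262),rod=(165,168,195,195),orange=(215,152,240,178),pink=(262,205,290,232)).items():
    print(nm,np.abs(a[y0:y1,x0:x1]-b[y0:y1,x0:x1]).mean().round(1))
E
```

```text
t28.50 [510.1  89.4 317.6] zaz -6.2 down -1.0000 F [-0.2  0.4  0.2] w 0.0 q [-0.49  0.56  0.48  1.54 -0.28  1.1  -0.06]
[ -81.02984329 -191.81804869  317.56788014]
none
scene bar 247 [-112.  -97.  165.] [-90. -17. 192.] [-103.  -57.  186.]
wrist lever y 68 52 ext x [ 1. 15.] z [82. 84.] angle 1.12
scene lever y 68 73 ext x [-28.  23.] z [77. 85.] angle 0.64
scene lever y 0 73 ext x [-28.  24.] z [77. 85.] angle 0.70
scene lever y -68 66 ext x [-28.  23.] z [78. 85.] angle 0.89
cap 20.5
ferrule 5.2
knob 12.8
rod 3.8
orange 5.3
pink 3.4
```

View pics/zscene.png

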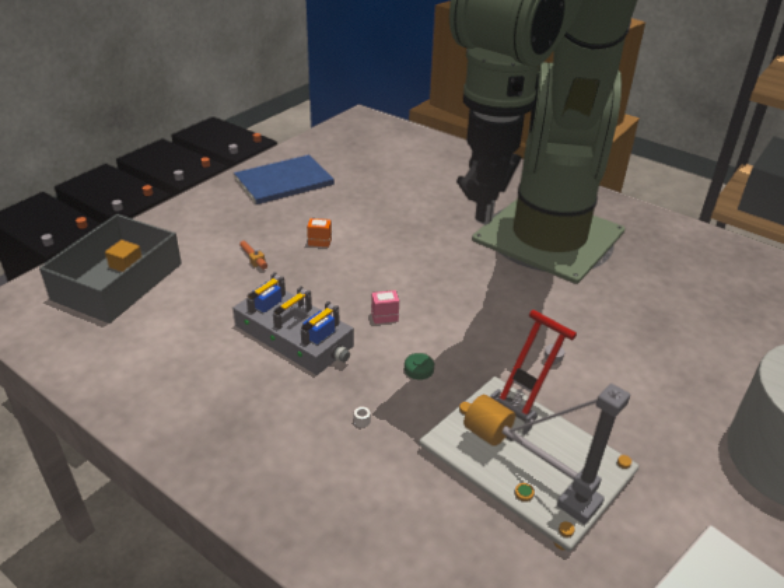

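View pics/ztop.png

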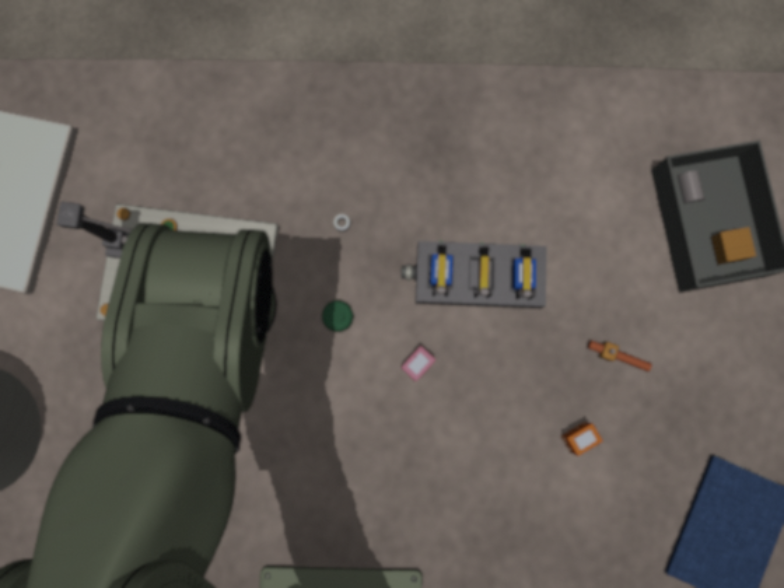

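The bystanders, pink and orange included, are at their starting pixels; the cap's colour difference comes from the arm's shadow. The stand is parked and the levers lie level. Handing in.

```bash
python3 -c "
from h import *
print(workorder.hand_in())"
```

```text
the job is handed in; nothing more can be done
None
```

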